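# Change over the pressed-rice mould

### The job

Change the mould press over: swing its clamp lever open, lift out every twin-well insert and put it in the aluminium vat, and press every long-well insert from the cutting board fully home on the studs of the press, one to a station (any station). Then swing the clamp lever fully shut over them, let go, and do not knock over or shift the kitchen timer.

Things in the scene. Friction and masses are not known exactly. Their poses are not given: they have to be found in the camera images.
- long_1: one of two or three LONG inserts (one may be absent): hardwood mould insert, a pale wooden block 56 (its x) x 72 (its y) x 34 mm high, 0.14 kg; origin at the centre of its underside, z up. Two square sockets 17.5 mm wide and 14 mm deep in its underside, at y = -19 and +19 mm (the same after a half turn). Grip it across its 56 mm sides. Its top has ONE long well. Starts flat on the cutting board.
- long_2: one of two or three LONG inserts (one may be absent): hardwood mould insert, a pale wooden block 56 (its x) x 72 (its y) x 34 mm high, 0.14 kg; origin at the centre of its underside, z up. Two square sockets 17.5 mm wide and 14 mm deep in its underside, at y = -19 and +19 mm (the same after a half turn). Grip it across its 56 mm sides. Its top has ONE long well. Starts flat on the cutting board.
- long_3: one of two or three LONG inserts (one may be absent): hardwood mould insert, a pale wooden block 56 (its x) x 72 (its y) x 34 mm high, 0.14 kg; origin at the centre of its underside, z up. Two square sockets 17.5 mm wide and 14 mm deep in its underside, at y = -19 and +19 mm (the same after a half turn). Grip it across its 56 mm sides. Its top has ONE long well. Starts flat on the cutting board.
- twin_1: one of three TWIN inserts, of which two are there at a start (the other is absent): hardwood mould insert, a pale wooden block 56 (its x) x 72 (its y) x 34 mm high, 0.14 kg; origin at the centre of its underside, z up. Two square sockets 17.5 mm wide and 14 mm deep in its underside, at y = -19 and +19 mm (the same after a half turn). Grip it across its 56 mm sides. Its top has TWO wells side by side. Starts seated on station 1 of the mould press.
- twin_2: one of three TWIN inserts, of which two are there at a start (the other is absent): hardwood mould insert, a pale wooden block 56 (its x) x 72 (its y) x 34 mm high, 0.14 kg; origin at the centre of its underside, z up. Two square sockets 17.5 mm wide and 14 mm deep in its underside, at y = -19 and +19 mm (the same after a half turn). Grip it across its 56 mm sides. Its top has TWO wells side by side. Starts seated on station 2 of the mould press.
- twin_3: one of three TWIN inserts, of which two are there at a start (the other is absent): hardwood mould insert, a pale wooden block 56 (its x) x 72 (its y) x 34 mm high, 0.14 kg; origin at the centre of its underside, z up. Two square sockets 17.5 mm wide and 14 mm deep in its underside, at y = -19 and +19 mm (the same after a half turn). Grip it across its 56 mm sides. Its top has TWO wells side by side. Starts seated on station 3 of the mould press.
- dock: the mould press, fixed: dark steel base plate 150 (x) x 290 (y) mm whose top is 18 mm above the worktop, with a row of three stations along its y axis and a clamp lever hinged at its back (+x) edge. Origin on the worktop under the middle of the row, z up; -x is the handle side. The plate runs from x = -55 to +95 mm; lugs up to 70 mm high stand at y = +-137 mm by the hinge, and rest posts up to 54 mm high at x = -40, y = +-124 mm
- station_1 (a point): station at y = -80 mm of the press: point on the base plate's top, midway between two steel studs 38 mm apart along y. Studs are 15 mm thick and stand 12 mm above the plate, the upper 5 mm tapering to 7 mm. A fully seated insert has its origin at this point, its x and y along the press's (either way round), its underside flat on the plate, its top 34 mm above it
- station_2 (a point): station at y = 0 mm of the press: point on the base plate's top, midway between two steel studs 38 mm apart along y. Studs are 15 mm thick and stand 12 mm above the plate, the upper 5 mm tapering to 7 mm. A fully seated insert has its origin at this point, its x and y along the press's (either way round), its underside flat on the plate, its top 34 mm above it
- station_3 (a point): station at y = 80 mm of the press: point on the base plate's top, midway between two steel studs 38 mm apart along y. Studs are 15 mm thick and stand 12 mm above the plate, the upper 5 mm tapering to 7 mm. A fully seated insert has its origin at this point, its x and y along the press's (either way round), its underside flat on the plate, its top 34 mm above it
- clamp (a joint): the clamp lever's angle, rad: 0 fully shut (lever level, its rubber-faced hold-down bar lying 1 to 2 mm above the tops of seated inserts), 2.2 fully open (thrown back past upright). Stiff hinge (0.35 N m friction, some 2 N at the handle): stays where it is left
- clamp_hinge (a point): middle of the lever's hinge axis, at x = +75 mm and 60 mm above the worktop in the press's frame; the axis runs along the press's y
- clamp_handle (a point): middle of the lever's handle, a round bar along the press's y, 165 mm from the hinge axis; a black sleeve 18 mm thick and 110 mm long is free to grip (steel bar 12 mm thick beyond it). With the lever shut it is 60 mm above the worktop and in front of the plate. Side arms at y = +-124 mm carry it; the hold-down bar (16 mm wide, 244 mm long) joins them 75 mm from the hinge
- vat: shallow aluminium vat, open on top, 214 (x) x 292 (y) x 47 mm high, floor some 10 mm thick and about 160 x 210 mm flat inside, loose, 0.6 kg; origin at the centre of its underside; its long side (y) points roughly away from the robot
- board: white cutting board 215 (x) x 370 (y) x 16 mm, fixed; origin at the centre of its underside
- kitchen_timer: bystander: white kitchen timer standing on its edge, 21 x 68 x 66 mm; origin at the centre of its underside

How it is judged (in metres and radians):
On the way, in this order (a step that is already met when the one before it is completed fails the run):
1. the clamp lever has been swung open, past upright (more than 1.7 rad) (value of joint clamp above 1.7 rad), for 0.2 s.
2. every twin insert is in the vat and every long insert is seated on a station, with the clamp lever still open (more than 1 rad) (((horizontal distance between long_1 and station_1 below 0.004 m and z of long_1 in the frame of station_1 below 0.003 m and angle between the y axis of long_1 and the y axis of station_1, either way round below 0.12 rad) or (horizontal distance between long_1 and station_2 below 0.004 m and z of long_1 in the frame of station_2 below 0.003 m and angle between the y axis of long_1 and the y axis of station_2, either way round below 0.12 rad) or (horizontal distance between long_1 and station_3 below 0.004 m and z of long_1 in the frame of station_3 below 0.003 m and angle between the y axis of long_1 and the y axis of station_3, either way round below 0.12 rad)) and angle between each of long_1, long_2, long_3's own z axis and vertical below 0.08 rad and ((horizontal distance between long_2 and station_1 below 0.004 m and z of long_2 in the frame of station_1 below 0.003 m and angle between the y axis of long_2 and the y axis of station_1, either way round below 0.12 rad) or (horizontal distance between long_2 and station_2 below 0.004 m and z of long_2 in the frame of station_2 below 0.003 m and angle between the y axis of long_2 and the y axis of station_2, either way round below 0.12 rad) or (horizontal distance between long_2 and station_3 below 0.004 m and z of long_2 in the frame of station_3 below 0.003 m and angle between the y axis of long_2 and the y axis of station_3, either way round below 0.12 rad)) and ((horizontal distance between long_3 and station_1 below 0.004 m and z of long_3 in the frame of station_1 below 0.003 m and angle between the y axis of long_3 and the y axis of station_1, either way round below 0.12 rad) or (horizontal distance between long_3 and station_2 below 0.004 m and z of long_3 in the frame of station_2 below 0.003 m and angle between the y axis of long_3 and the y axis of station_2, either way round below 0.12 rad) or (horizontal distance between long_3 and station_3 below 0.004 m and z of long_3 in the frame of station_3 below 0.003 m and angle between the y axis of long_3 and the y axis of station_3, either way round below 0.12 rad)) and x of twin_1 in the frame of vat between -0.085 and 0.085 m and y of twin_1 in the frame of vat between -0.115 and 0.115 m and z of each of twin_1, twin_2, twin_3 in the frame of vat below 0.05 m and x of twin_2 in the frame of vat between -0.085 and 0.085 m and y of twin_2 in the frame of vat between -0.115 and 0.115 m and x of twin_3 in the frame of vat between -0.085 and 0.085 m and y of twin_3 in the frame of vat between -0.115 and 0.115 m and value of joint clamp above 1 rad), for 0.2 s.
At the end, for the whole second after the job is handed in: Each long insert on a station (within 4 mm sideways, under 3 mm above the plate, level, square to the press); each twin insert in the vat (origin within 85 mm of its middle in x, 115 mm in y, under 50 mm up); clamp lever shut (below 0.06 rad); all at rest (((horizontal distance between long_1 and station_1 below 0.004 m and z of long_1 in the frame of station_1 below 0.003 m and angle between the y axis of long_1 and the y axis of station_1, either way round below 0.12 rad) or (horizontal distance between long_1 and station_2 below 0.004 m and z of long_1 in the frame of station_2 below 0.003 m and angle between the y axis of long_1 and the y axis of station_2, either way round below 0.12 rad) or (horizontal distance between long_1 and station_3 below 0.004 m and z of long_1 in the frame of station_3 below 0.003 m and angle between the y axis of long_1 and the y axis of station_3, either way round below 0.12 rad)) and angle between each of long_1, long_2, long_3's own z axis and vertical below 0.08 rad and ((horizontal distance between long_2 and station_1 below 0.004 m and z of long_2 in the frame of station_1 below 0.003 m and angle between the y axis of long_2 and the y axis of station_1, either way round below 0.12 rad) or (horizontal distance between long_2 and station_2 below 0.004 m and z of long_2 in the frame of station_2 below 0.003 m and angle between the y axis of long_2 and the y axis of station_2, either way round below 0.12 rad) or (horizontal distance between long_2 and station_3 below 0.004 m and z of long_2 in the frame of station_3 below 0.003 m and angle between the y axis of long_2 and the y axis of station_3, either way round below 0.12 rad)) and ((horizontal distance between long_3 and station_1 below 0.004 m and z of long_3 in the frame of station_1 below 0.003 m and angle between the y axis of long_3 and the y axis of station_1, either way round below 0.12 rad) or (horizontal distance between long_3 and station_2 below 0.004 m and z of long_3 in the frame of station_2 below 0.003 m and angle between the y axis of long_3 and the y axis of station_2, either way round below 0.12 rad) or (horizontal distance between long_3 and station_3 below 0.004 m and z of long_3 in the frame of station_3 below 0.003 m and angle between the y axis of long_3 and the y axis of station_3, either way round below 0.12 rad)) and x of twin_1 in the frame of vat between -0.085 and 0.085 m and y of twin_1 in the frame of vat between -0.115 and 0.115 m and z of each of twin_1, twin_2, twin_3 in the frame of vat below 0.05 m and x of twin_2 in the frame of vat between -0.085 and 0.085 m and y of twin_2 in the frame of vat between -0.115 and 0.115 m and x of twin_3 in the frame of vat between -0.085 and 0.085 m and y of twin_3 in the frame of vat between -0.115 and 0.115 m and value of joint clamp below 0.06 rad and velocity of joint clamp below 0.05 rad/s and linear speed of each of long_1, long_2, long_3, twin_1, twin_2, twin_3 below 0.02 m/s); the robot touches nothing.
It fails at once if the kitchen timer is knocked over or shifted by more than 30 mm (distance of kitchen_timer from where it was at the start of the episode above 0.03 m or angle between kitchen_timer's own z axis and vertical above 0.5 rad).
Of twin_1, twin_2, twin_3 only 2 to 2 are there at a start; the rules pass over those that are not, and their reading is None.
Of long_1, long_2, long_3 only 2 to 3 are there at a start; the rules pass over those that are not, and their reading is None.
At some moment in a run one of long_1, long_2, long_3 may be knocked a few centimetres aside while the robot is not near it.
Once in a run the grip may slacken for a moment while it holds something.
It also fails if it takes over 210 s, if anything falls off the work surface, if the arm or the gripper's body presses on something with over 40 N, if the wrist force passes 120 N, or if a joint passes its speed limit or range.

### The arm

A 6-joint arm with a two-finger parallel gripper is mounted at the origin on a cart in front of the work surface, level with it; the furniture and walls round the work are solid. World frame = base frame: x ahead of the robot, y to its left, z up, the work surface at z = 0. Lengths are in m, angles in degrees, forces in N, time in s.
With the tool pointing down it reaches from about 0.4 to 0.825 m from the base axis. Payload 7 kg.
Tool frame: the origin (TCP) lies at the very end of the fingers, on their centre line; the grasp point (between the pads) lies 19 mm behind it; z points along the fingers, y is the direction in which the jaws open and shut (so a half turn about z gives the same grasp; the last joint's range is limited). The gripper opens to 88 mm and grips with 3 to 60 N. Pads are 19 mm wide; open, the fingers measure 130 mm over their backs; the gripper's body (78 mm by 193 mm) begins 47 mm behind the grasp point.
Start: joints at [88.299, 20.546, 0.682, 0, -70.136, -16.507], TCP at [0.211, 0.641, 0.227] pointing down, gripper open.
Joint ranges: [-176.03, 176.03], [-82.01, 121.73], [-58.28, 71.71], [-173.87, 95.51], [-174.79, -0.11], [-173.66, 173.66]. Speed limits (degrees/s): [136.94, 136.94, 172.46, 180, 180, 180].

### API

Orientations are given as [roll, pitch, yaw] about the fixed x, y, z axes, in that order (R = Rz(yaw) Ry(pitch) Rx(roll)).
In Python, from plant import telemetry, snapshot, calibration, workorder gives the robot as it stands. The module is installed in compiled form; this text tells all that it offers.
- The arm moves only by the tool step_arm, never from a script. Its argument "plan" is text: rows parted by semicolons, each of 7 numbers parted by spaces: the finger opening in cm, from 0 to 8.76, then the shift along the tool's x, y, z in cm, then the turn, a rotation vector about the tool's x, y, z in degrees. A call has 1 to 12 rows; each row shifts and turns the commanded pose from where the row before left it, along the tool's axes as they then stand; what a row does not reach is not made up. A row lasts 1/12 s, in which the tool goes at most 41.7 mm and 7.16 degrees, less where a joint would pass 70% of its speed; a pose out of reach is approached as far as the arm can. A call with a gripper value outside its range is refused whole. The fingers move at their own pace and stop on an object; the grip force is fixed at half the most. Time passes only in rows, so rows that do not move let the fingers close. It gives the time, the measured TCP pose, the force and the opening at its end, in the units of the state.
- telemetry.get_obs(): the state, without advancing time (a new reading comes with each control period).
- snapshot(name): name is "side" or "top" or "wrist"; returns the picture (384x512x3 uint8, blue, green, red); there is no depth.
- calibration(name): a dict with "K" (3x3 intrinsics, pixels), "camera_from_world" (4x4, takes a point from world to camera coordinates). Camera axes: x right, y up, looking along -z (the intrinsics and any distortion apply to the point x, -y, -z); pixel columns grow to the right and rows downward; lengths in m; the calibration is good to about 2 mm. The wrist camera is an equidistant fisheye: a pixel r from the principal point sees the ray r / f radians off the axis. A picture is of the moment at which its call begins: read the wrist's pose just before it. calibration takes no time and is no camera call; for the wrist camera it gives the pose at the moment of the call.
- workorder.close_job(): hands the job in, once; it reports no verdict.
The state is a dict: "clock": time; "joint_pos": joint angles; "qvel": joint speeds; "tau": joint torques, N m; "tool_pos": TCP position; "orientation": TCP orientation; "force": force on the tool from outside, world axes, zero at the start; "moment": the same for the moment, N m; "opening": finger opening in m.
Only numpy, scipy, OpenCV 4.12 (cv2) and the standard library are available. Lean on these libraries where they do the work, as an engineer would, in place of code of your own. Each camera call takes 0.05 s, during which the arm holds its last target.

## Working session

There is one attempt and no reset: what is moved stays moved. The work goes in short steps, Python scripts to look and compute and a tool call to move; the robot and the scene stay as the last step left them, time stands still between calls to the robot, and variables do not carry over. Pictures are saved under pics/ and viewed, and the job is handed in when it is done.

Besides the shell and the picture viewer there is one more tool, called after ">>>" as name(argument=value, ...) on one line, values as JSON. step_arm: Moves the arm, as the interface text tells. Its arguments: {"type":"object","properties":{"plan":{"type":"string"}},"required":["plan"]}

```bash
mkdir -p pics; ls; cat > h.py <<'E'
import numpy as np, cv2
from plant import telemetry, snapshot, calibration, workorder
from scipy.spatial.transform import Rotation as R
def obs():
    o=telemetry.get_obs(); return o
E
python3 - <<'E'
from h import *
np.set_printoptions(precision=4,suppress=True)
print(telemetry.get_obs())
for n in ("side","top","wrist"):
    c=calibration(n); print(n,c)
    im=snapshot(n); cv2.imwrite(f"pics/{n}0.png",im)
E
```

```text
pics
{'clock': 0.0, 'joint_pos': array([ 88.299 ,  20.5916,   0.6329,  -0.0207, -70.1348, -16.5096]), 'qvel': array([ 0.0888, -0.0534, -0.0852, -0.0534,  0.0632,  0.0076]), 'tau': array([ -0.001 , -58.2713,  29.3055,   6.997 ,   0.0069,  -0.0002]), 'tool_pos': array([0.2108, 0.6407, 0.2256]), 'orientation': array([179.9048,  -0.0079, -18.2176]), 'force': array([ 0.8364, -0.0033,  0.1511]), 'moment': array([-0.0328,  0.0101, -0.0227]), 'opening': 0.08768364847898516}
side {'K': array([[352.0353,   0.    , 256.3192],
       [  0.    , 352.0353, 187.9883],
       [  0.    ,   0.    ,   1.    ]]), 'camera_from_world': array([[ 0.857 , -0.515 ,  0.0169, -0.448 ],
       [ 0.2798,  0.4926,  0.824 , -0.1728],
       [-0.4327, -0.7015,  0.5663, -0.869 ],
       [ 0.    ,  0.    ,  0.    ,  1.    ]])}
top {'K': array([[470.2356,   0.    , 258.479 ],
       [  0.    , 470.2356, 193.8072],
       [  0.    ,   0.    ,   1.    ]]), 'camera_from_world': array([[-0.3436, -0.9391, -0.0013,  0.1326],
       [ 0.8936, -0.3274,  0.307 , -0.4869],
       [-0.2887,  0.1043,  0.9517, -1.6077],
       [ 0.    ,  0.    ,  0.    ,  1.    ]])}
wrist {'K': array([[297.3186,   0.    , 257.9385],
       [  0.    , 297.3186, 192.282 ],
       [  0.    ,   0.    ,   1.    ]]), 'camera_from_world': array([[-0.3123, -0.95  ,  0.0013,  0.6746],
       [ 0.9065, -0.2984, -0.2988,  0.0374],
       [ 0.2842, -0.0922,  0.9543, -0.3912],
       [ 0.    ,  0.    ,  0.    ,  1.    ]])}
```

View pics/top0.png

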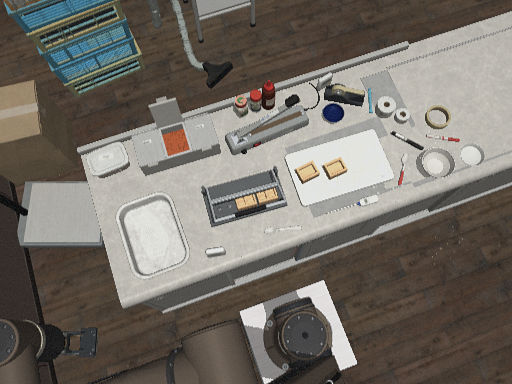

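View pics/side0.png

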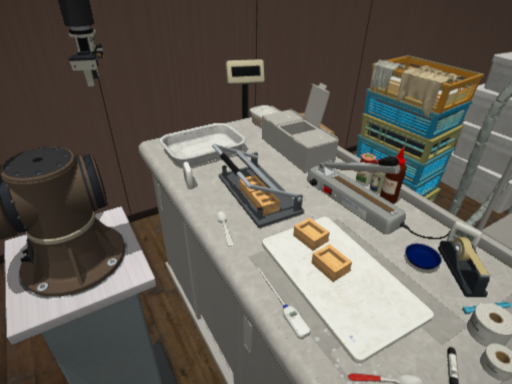

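View pics/wrist0.png

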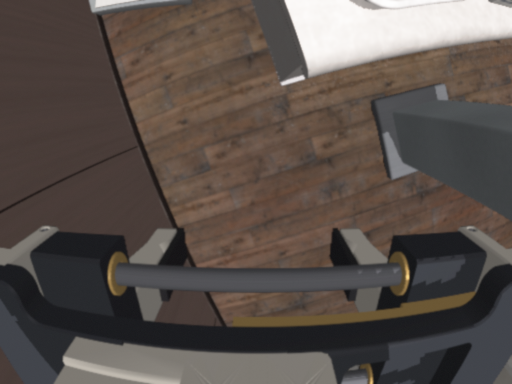

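```bash
cat >> h.py <<'E'
def cal(n,C=None):
    c=C or calibration(n); return c["K"],c["camera_from_world"]
def proj(n,P,C=None):
    K,T=cal(n,C); P=np.atleast_2d(P); p=P@T[:3,:3].T+T[:3,3]
    q=np.stack([p[:,0],-p[:,1],-p[:,2]],1)
    if n=="wrist":
        r=np.hypot(q[:,0],q[:,1]); th=np.arctan2(r,q[:,2]); s=th/np.maximum(r,1e-9)
        return np.stack([K[0,0]*q[:,0]*s+K[0,2],K[1,1]*q[:,1]*s+K[1,2]],1)
    return np.stack([K[0,0]*q[:,0]/q[:,2]+K[0,2],K[1,1]*q[:,1]/q[:,2]+K[1,2]],1)
def ray(n,uv,C=None):
    K,T=cal(n,C); uv=np.atleast_2d(np.array(uv,float))
    a=(uv[:,0]-K[0,2])/K[0,0]; b=(uv[:,1]-K[1,2])/K[1,1]
    if n=="wrist":
        r=np.hypot(a,b); s=np.sin(r)/np.maximum(r,1e-9)
        q=np.stack([a*s,b*s,np.cos(r)],1)
    else: q=np.stack([a,b,np.ones_like(a)],1)
    d=np.stack([q[:,0],-q[:,1],-q[:,2]],1)@T[:3,:3]
    o=-T[:3,:3].T@T[:3,3]
    return o,d/np.linalg.norm(d,axis=1,keepdims=True)
def onz(n,uv,z,C=None):
    o,d=ray(n,uv,C); return o+d*((z-o[2])/d[:,2:3])
def tri(obs_):  # list of (name,uv,C)
    A=np.zeros((3,3));b=np.zeros(3)
    L=[]
    for n,uv,C in obs_:
        o,d=ray(n,uv,C); d=d[0]; M=np.eye(3)-np.outer(d,d); A+=M;b+=M@o; L.append((o,M))
    p=np.linalg.solve(A,b); return p,[np.linalg.norm(M@(p-o)) for o,M in L]
def crop(im,x0,y0,x1,y1,s,f):
    cv2.imwrite(f,cv2.resize(im[y0:y1,x0:x1],None,fx=s,fy=s,interpolation=cv2.INTER_CUBIC))
E
python3 - <<'E'
from h import *
t=cv2.imread("pics/top0.png"); crop(t,195,120,405,225,3.7,"pics/topc.png")
s=cv2.imread("pics/side0.png"); crop(s,140,110,440,310,2.66,"pics/sidec.png")
E
```

```text
(no output)
```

View pics/topc.png

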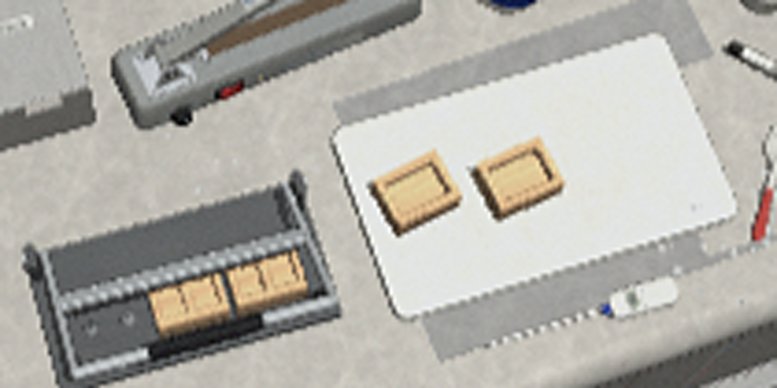

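View pics/sidec.png

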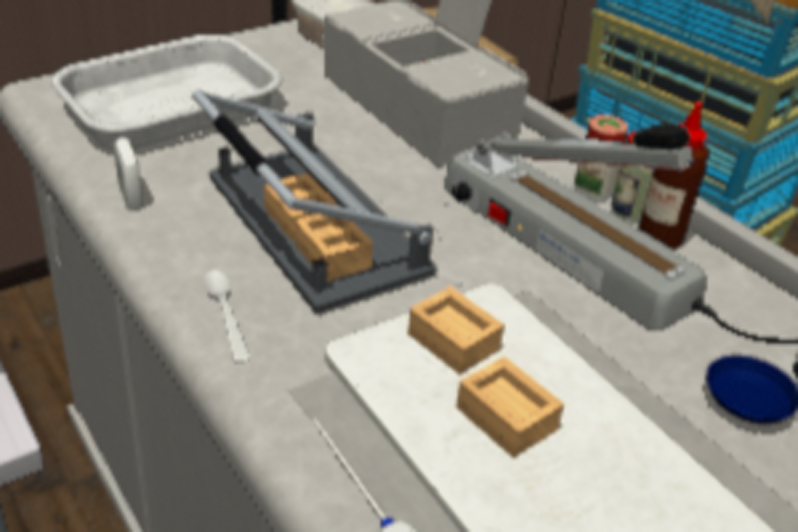

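```bash
python3 - <<'E'
from h import *
np.set_printoptions(precision=4,suppress=True)
f=lambda l:[(x/3.7+195,y/3.7+120) for x,y in l]
print("plate corners near L,R", onz("top",f([(65,384),(340,315)]),0.018))
print("handle sleeve ends (z~.1)", onz("top",f([(150,352),(262,323)]),0.10))
im=cv2.imread("pics/top0.png"); hsv=cv2.cvtColor(im,cv2.COLOR_BGR2HSV)
m=cv2.inRange(hsv,(8,60,120),(25,200,255)); m[:150]=0;m[215:]=0;m[:,:200]=0;m[:,360:]=0
n,l,st,c=cv2.connectedComponentsWithStats(m)
for i in range(1,n):
    if st[i,4]>30:
        cnt=np.argwhere(l==i)[:,::-1].astype(np.float32); rc=cv2.minAreaRect(cnt); print(st[i],rc, onz("top",c[i],0.04 if c[i][0]>290 else .05)); 
f2=lambda l:[(x/2.66+140,y/2.66+110) for x,y in l]
# handle by two views: sleeve ends
for a,b in (((150,352),(213,118)),((262,323),(262,172))):
    print(tri([("top",f([a])[0],None),("side",f2([b])[0],None)]))
# arms hinge ends / board etc
print("timer", onz("top",(214,252),0.033),onz("side",f2([(133,205)]),0.0))
print("vat", onz("top",[(119,200),(173,195),(189,262),(137,277)],0.047))
print("board", onz("top",f([(333,133),(403,318),(735,210),(662,35)]),0.016))
E
```

```text
plate corners near L,R [[ 0.4705  0.147   0.018 ]
 [ 0.4434 -0.1325  0.018 ]]
handle sleeve ends (z~.1) [[ 0.45    0.0614  0.1   ]
 [ 0.4404 -0.0473  0.1   ]]
[324 157  24  21 273] ((335.5824890136719, 167.185546875), (15.43326187133789, 19.39311408996582), 66.03751373291016) [[ 0.5139 -0.3519  0.04  ]]
[296 161  24  21 279] ((307.70001220703125, 170.90000915527344), (14.758047103881836, 19.230182647705078), 63.43495178222656) [[ 0.5348 -0.2487  0.04  ]]
[256 188  22  16 219] ((266.7264099121094, 195.2924346923828), (11.126204490661621, 19.917278289794922), 74.05460357666016) [[ 0.4952 -0.0718  0.05  ]]
[235 194  22  16 225] ((245.64149475097656, 201.24530029296875), (11.263564109802246, 20.05463981628418), 74.05460357666016) [[0.4999 0.008  0.05  ]]
(array([0.437 , 0.0637, 0.1423]), [np.float64(0.00138791647929094), np.float64(0.0013879164792907836)])
(array([ 0.4344, -0.0446,  0.1315]), [np.float64(0.002533281573958115), np.float64(0.0025332815739582478)])
timer [[0.367  0.1745 0.033 ]] [[ 0.3641  0.15   -0.    ]]
vat [[0.664  0.438  0.047 ]
 [0.6148 0.2481 0.047 ]
 [0.3606 0.2671 0.047 ]
 [0.3727 0.4514 0.047 ]]
board [[ 0.629  -0.1967  0.016 ]
 [ 0.4194 -0.1906  0.016 ]
 [ 0.4096 -0.5499  0.016 ]
 [ 0.6137 -0.5612  0.016 ]]
```

```bash
cat >> h.py <<'E'
def pose():
    o=telemetry.get_obs(); return np.array(o["tool_pos"]),R.from_euler("xyz",o["orientation"],degrees=True),o
def plan(p1,rpy1,n,grip,p0=None,r0=None,dec=1,pr=True):
    """rows from current (p0,r0) to p1,rpy1 in n rows; prints rounded rows, returns end"""
    if p0 is None: p0,r0,_=pose()
    r1=R.from_euler("xyz",rpy1,degrees=True) if not isinstance(rpy1,R) else rpy1
    p1=np.array(p1,float); p=np.array(p0,float); r=r0; rows=[]
    for k in range(n):
        tp=p+(p1-p)/(n-k)
        s=np.round(r.inv().apply(tp-p)*100,dec)
        w=np.round((r.inv()*r1).as_rotvec(degrees=True)/(n-k),1)
        p=p+r.apply(s/100); r=r*R.from_rotvec(w,degrees=True)
        rows.append(" ".join(f"{v:g}" for v in [grip,*(s+0.),*(w+0.)]))
    if pr:
        for i in range(0,n,12): print("; ".join(rows[i:i+12]))
        print("end",p.round(4),r.as_euler("xyz",degrees=True).round(2))
    return p,r
E
python3 - <<'E'
from h import *
p,r,o=pose(); T=calibration("wrist")["camera_from_world"]
c=-T[:3,:3].T@T[:3,3]; print("cam in tool",r.inv().apply(c-p).round(4)); 
print("axis in tool",r.inv().apply(-T[2,:3]).round(3),"right",r.inv().apply(T[0,:3]).round(3))
plan((0.42,0.02,0.36),(180,0,-95.5),20,8.7)
E
```

```text
cam in tool [ 0.0811 -0.0003 -0.1579]
axis in tool [-0.299 -0.     0.954] right [0. 1. 0.]
8.7 2 2.6 -0.7 0 0 3.9; 8.7 2.1 2.5 -0.7 0 0 3.9; 8.7 2.3 2.3 -0.7 0 0 3.9; 8.7 2.5 2.2 -0.7 0 0 3.9; 8.7 2.6 2 -0.7 0 0 3.9; 8.7 2.7 1.8 -0.7 0 0 3.9; 8.7 2.8 1.6 -0.7 0 0 3.8; 8.7 2.9 1.4 -0.6 0 0 3.9; 8.7 3 1.2 -0.7 0 0 3.8; 8.7 3.1 1 -0.6 0 0 3.9; 8.7 3.2 0.8 -0.7 0 0 3.8; 8.7 3.2 0.6 -0.6 0 0 3.9
8.7 3.3 0.4 -0.7 0 0 3.8; 8.7 3.3 0.2 -0.6 0 0 3.9; 8.7 3.3 0 -0.7 0 0 3.8; 8.7 3.3 -0.3 -0.6 0 0 3.9; 8.7 3.2 -0.5 -0.7 0 0 3.8; 8.7 3.2 -0.7 -0.6 0 0 3.9; 8.7 3.2 -0.9 -0.7 0 0 3.8; 8.7 3.1 -1.2 -0.6 0 -0.1 3.9
end [0.4203 0.0199 0.3596] [ 1.7999e+02  3.0000e-02 -9.5510e+01]
```

>>> step_arm(plan="8.7 2 2.6 -0.7 0 0 3.9; 8.7 2.1 2.5 -0.7 0 0 3.9; 8.7 2.3 2.3 -0.7 0 0 3.9; 8.7 2.5 2.2 -0.7 0 0 3.9; 8.7 2.6 2 -0.7 0 0 3.9; 8.7 2.7 1.8 -0.7 0 0 3.9; 8.7 2.8 1.6 -0.7 0 0 3.8; 8.7 2.9 1.4 -0.6 0 0 3.9; 8.7 3 1.2 -0.7 0 0 3.8; 8.7 3.1 1 -0.6 0 0 3.9; 8.7 3.2 0.8 -0.7 0 0 3.8; 8.7 3.2 0.6 -0.6 0 0 3.9")

```text
clock: 1.15
tool_pos: [0.3369, 0.2689, 0.308]
orientation: [-180.0, 0.0, -64.9]
force: [1.6, -0.4, 0.7]
opening: 0.0871
```

>>> step_arm(plan="8.7 3.3 0.4 -0.7 0 0 3.8; 8.7 3.3 0.2 -0.6 0 0 3.9; 8.7 3.3 0 -0.7 0 0 3.8; 8.7 3.3 -0.3 -0.6 0 0 3.9; 8.7 3.2 -0.5 -0.7 0 0 3.8; 8.7 3.2 -0.7 -0.6 0 0 3.9; 8.7 3.2 -0.9 -0.7 0 0 3.8; 8.7 3.1 -1.2 -0.6 0 0 3.9; 8.7 0 0 0 0 0 0; 8.7 0 0 0 0 0 0")

```text
clock: 1.98
tool_pos: [0.4206, 0.0185, 0.3596]
orientation: [180.0, 0.0, -95.7]
force: [0.7, 0.9, 0.3]
opening: 0.0874
```

```bash
cat >> h.py <<'E'
import json,pickle
def shot(n,tag):
    C=calibration(n); im=snapshot(n); cv2.imwrite(f"pics/{tag}.png",im); pickle.dump(C,open(f"pics/{tag}.pkl","wb")); return im,C
def load(tag): return cv2.imread(f"pics/{tag}.png"),pickle.load(open(f"pics/{tag}.pkl","rb"))
E
python3 - <<'E'
from h import *
p,r,o=pose(); print(o["clock"],p.round(4),o["orientation"].round(2),o["force"].round(2),o["joint_pos"].round(1))
im,C=shot("wrist","w1"); cv2.imwrite("pics/w1x.png",cv2.resize(im,(800,600),interpolation=cv2.INTER_CUBIC))
E
```

```text
1.9833 [0.4206 0.0185 0.3596] [ 1.800e+02  1.000e-02 -9.575e+01] [0.73 0.87 0.29] [ 29.6  -8.2 -15.2  -0.  -83.  -35.4]
```

View pics/w1x.png

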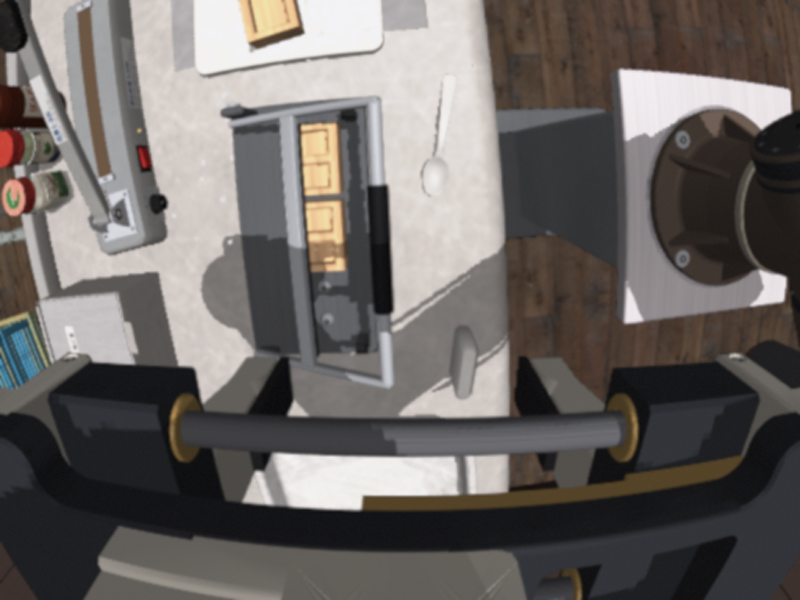

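```bash
python3 - <<'E'
from h import *
np.set_printoptions(precision=4,suppress=True)
im,C=load("w1"); s=512/800
f=lambda x,y:(x/3.7+195,y/3.7+120)
for a,b in (((150,352),(383,312)),((262,323),(377,186))):
    print("sleeve end",tri([("top",f(*a),None),("wrist",(b[0]*s,b[1]*s),C)]))
hsv=cv2.cvtColor(im,cv2.COLOR_BGR2HSV)
m=cv2.inRange(hsv,(8,60,60),(25,200,255)); m[:60]=0;m[185:]=0;m[:,:180]=0;m[:,232:]=0
n,l,st,c=cv2.connectedComponentsWithStats(m)
for i in range(1,n):
    if st[i,4]>30: print(st[i],c[i],"ctr",onz("wrist",c[i],0.052,C)); 
crop(im,140,50,270,260,2.8,"pics/w1c.png")
E
```

```text
sleeve end (array([0.4409, 0.064 , 0.139 ]), [np.float64(0.001782604957036557), np.float64(0.0017826049570366645)])
sleeve end (array([ 0.4353, -0.0431,  0.1237]), [np.float64(0.001962270071253337), np.float64(0.001962270071253393)])
[ 192   78   28   48 1194] [205.1524 101.1022] ctr [[ 0.494  -0.0728  0.052 ]]
[ 195  127   28   48 1165] [208.4292 150.3579] ctr [[0.4987 0.0058 0.052 ]]
```

View pics/w1c.png

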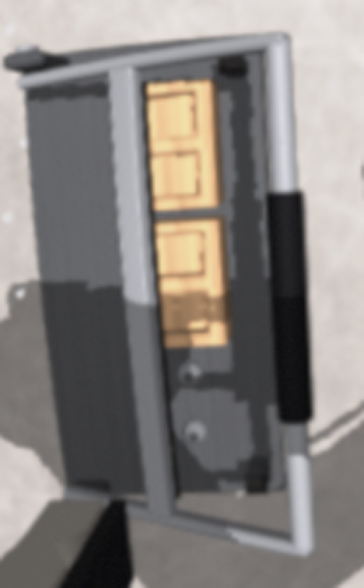

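```bash
python3 - <<'E'
from h import *
plan((0.439,0.010,0.108),(180,0,-95.5),9,5,dec=2)
E
```

```text
5 0.08 -0.22 2.79 0 0 0; 5 0.09 -0.22 2.79 0 0 0; 5 0.08 -0.22 2.79 0 0 0; 5 0.09 -0.22 2.79 0 0 0; 5 0.08 -0.22 2.79 0 0 0; 5 0.09 -0.22 2.79 0 0 0; 5 0.08 -0.22 2.8 0 0 0; 5 0.09 -0.21 2.79 0 0 -0.1; 5 0.09 -0.22 2.8 0 0 0
end [0.439 0.01  0.108] [ 1.7997e+02  1.0000e-02 -9.5510e+01]
```

>>> step_arm(plan="5 0.1 -0.3 2.8 0 0 0; 5 0.1 -0.3 2.8 0 0 0; 5 0.1 -0.3 2.8 0 0 0; 5 0.1 -0.3 2.8 0 0 0; 5 0.1 -0.3 2.8 0 0 0; 5 0.1 -0.3 2.8 0 0 0; 5 0.1 0 0 0 0 0")

```text
clock: 2.62
tool_pos: [0.4344, 0.0117, 0.1866]
orientation: [179.5, -0.2, -95.4]
force: [-0.8, 0.2, -0.6]
opening: 0.0511
```

```bash
python3 - <<'E'
from h import *
p,r,o=pose(); print(o["clock"],p.round(4),o["orientation"].round(2),o["force"].round(2),o["opening"])
im,C=shot("wrist","w2"); cv2.imwrite("pics/w2x.png",cv2.resize(im,(800,600),interpolation=cv2.INTER_CUBIC))
E
```

```text
2.6167 [0.4344 0.0117 0.1866] [ 1.7954e+02 -1.7000e-01 -9.5410e+01] [-0.82  0.21 -0.55] 0.05109202286055314
```

View pics/w2x.png

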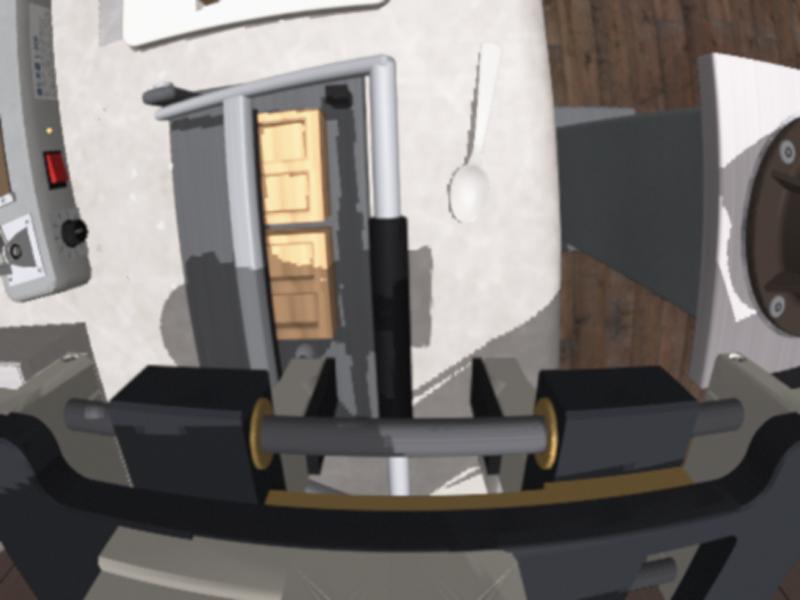

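>>> step_arm(plan="5 0 -0.2 2.6 0 0 0; 4 0 -0.2 2.6 0 0 0; 3.2 0 0 2.6 0 0 0; 3 0 0 0 0 0 0; 3 0 0 0 0 0 0; 3 0 0 0 0 0 0")

```text
clock: 3.17
tool_pos: [0.443, 0.0119, 0.1158]
orientation: [-179.9, 0.0, -95.4]
force: [0.7, -1.0, 0.1]
opening: 0.0305
```

```bash
python3 - <<'E'
from h import *
p,r,o=pose(); print(o["clock"],p.round(4),o["orientation"].round(2),o["force"].round(2),o["opening"])
A=np.linspace(0.45,2.12,13); x=-0.165*np.cos(A); z=0.165*np.sin(A)
print("; ".join(f"3 0 {-100*a:.1f} {-100*b:.1f} 0 0 0" for a,b in zip(np.diff(x),np.diff(z))), "sum",x[-1]-x[0],z[-1]-z[0])
im=snapshot("wrist"); crop(im,130,150,400,384,2.5,"pics/w3.png")
E
```

```text
3.1667 [0.443  0.0119 0.1158] [-1.7986e+02  4.0000e-02 -9.5420e+01] [ 0.74 -1.    0.05] 0.030478991245243607
3 0 -1.1 -2.0 0 0 0; 3 0 -1.4 -1.8 0 0 0; 3 0 -1.6 -1.6 0 0 0; 3 0 -1.8 -1.4 0 0 0; 3 0 -2.0 -1.1 0 0 0; 3 0 -2.2 -0.8 0 0 0; 3 0 -2.2 -0.5 0 0 0; 3 0 -2.3 -0.2 0 0 0; 3 0 -2.3 0.1 0 0 0; 3 0 -2.2 0.5 0 0 0; 3 0 -2.2 0.8 0 0 0; 3 0 -2.0 1.1 0 0 0 sum 0.23470512078871839 0.06896586632787158
```

View pics/w3.png

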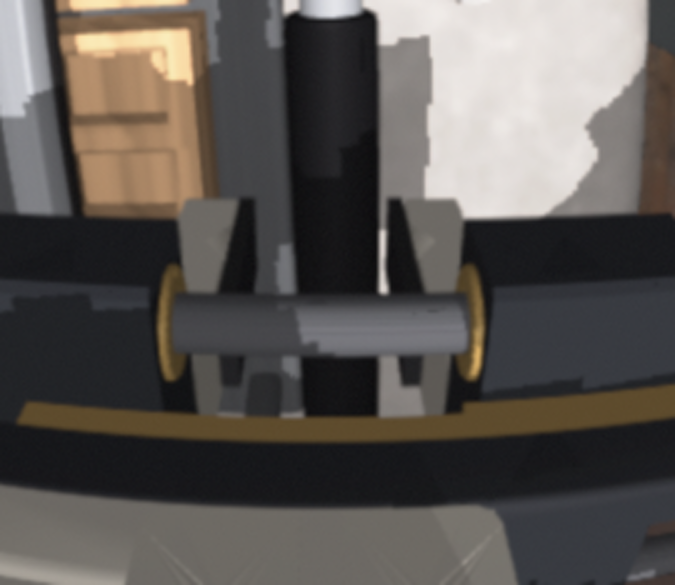

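>>> step_arm(plan="3 0 0 1 0 0 0; 3 0 -1.1 -2 0 0 0; 3 0 -1.4 -1.8 0 0 0; 3 0 -1.6 -1.6 0 0 0; 3 0 -1.8 -1.4 0 0 0; 3 0 -2 -1.1 0 0 0")

```text
clock: 3.72
tool_pos: [0.5196, 0.0033, 0.1862]
orientation: [-180.0, 0.0, -95.5]
force: [-5.4, 0.7, 3.9]
opening: 0.0299
```

```bash
python3 - <<'E'
from h import *
p,r,o=pose(); print(o["clock"],p.round(4),o["orientation"].round(2),o["force"].round(2),o["opening"])
im=snapshot("wrist"); crop(im,130,150,400,384,2.5,"pics/w4.png")
im=snapshot("side"); crop(im,140,90,440,290,2.6,"pics/s4.png")
E
```

```text
3.7167 [0.5196 0.0033 0.1862] [-1.7997e+02  4.0000e-02 -9.5470e+01] [-5.4   0.69  3.87] 0.02988125645363748
```

View pics/s4.png

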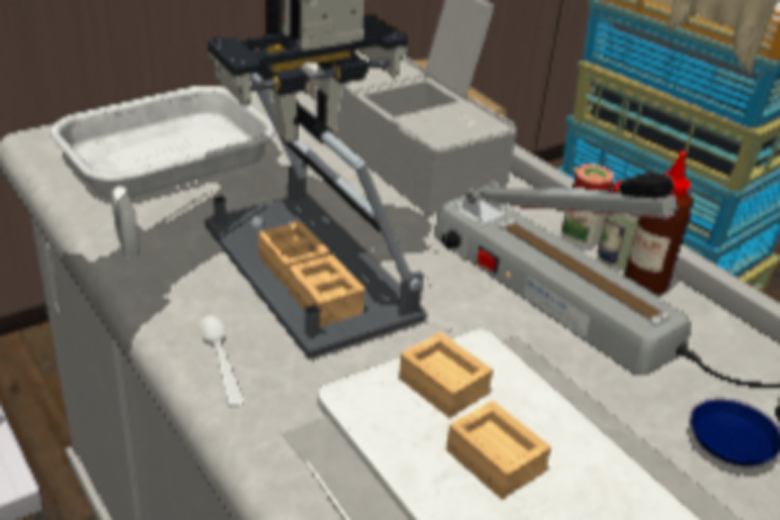

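>>> step_arm(plan="3 0 -2.2 -0.8 0 0 0; 3 0 -2.2 -0.5 0 0 0; 3 0 -2.3 -0.2 0 0 0; 3 0 -2.3 0.1 0 0 0; 3 0 -2.2 0.5 0 0 0; 3 0 -2.2 0.8 0 0 0; 3 0 -2 1.1 0 0 0; 3 0 0 0 0 0 0")

```text
clock: 4.48
tool_pos: [0.6753, -0.0115, 0.1712]
orientation: [179.9, -0.0, -95.5]
force: [0.0, -0.5, -1.4]
opening: 0.0299
```

```bash
python3 - <<'E'
from h import *
p,r,o=pose(); print(o["clock"],p.round(4),o["orientation"].round(2),o["force"].round(2),o["opening"])
im=snapshot("side"); crop(im,140,90,440,290,2.6,"pics/s5.png")
E
```

```text
4.4833 [ 0.6753 -0.0115  0.1712] [ 1.7994e+02 -3.0000e-02 -9.5540e+01] [ 0.04 -0.53 -1.4 ] 0.02994588024406712
```

View pics/s5.png

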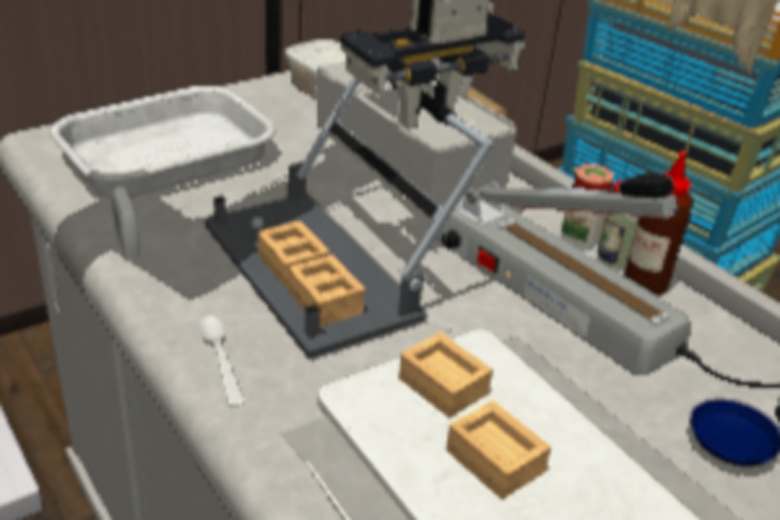

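>>> step_arm(plan="4.5 0 0 0 0 0 0; 5 0 0 -1 0 0 0; 5 0 0 -3 0 0 0; 6 0 0 -3 0 0 0; 8.7 0 0.5 -3 0 0 0; 8.7 0 2 -3 0 0 0; 8.7 0 3 0 0 0 0; 8.7 -0.5 3 0 0 0 0; 8.7 -0.5 3 0 0 0 0; 8.7 -1 3 0 0 0 0; 8.7 -1 2 0 0 0 0; 8.7 0 0 0 0 0 0")

```text
clock: 5.53
tool_pos: [0.5087, 0.0352, 0.3059]
orientation: [-179.8, 0.2, -95.4]
force: [-0.4, -0.6, 0.6]
opening: 0.0866
```

```bash
python3 - <<'E'
from h import *
p,r,o=pose(); print(o["clock"],p.round(4),o["orientation"].round(2),o["force"].round(2),o["opening"])
im,C=shot("wrist","w6"); cv2.imwrite("pics/w6x.png",cv2.resize(im,(800,600),interpolation=cv2.INTER_CUBIC))
im,C=shot("top","t6"); crop(im,100,120,405,290,2.6,"pics/t6x.png")
E
```

```text
5.5333 [0.5087 0.0352 0.3059] [-1.7977e+02  1.7000e-01 -9.5410e+01] [-0.37 -0.62  0.59] 0.08659610774257875
```

View pics/w6x.png

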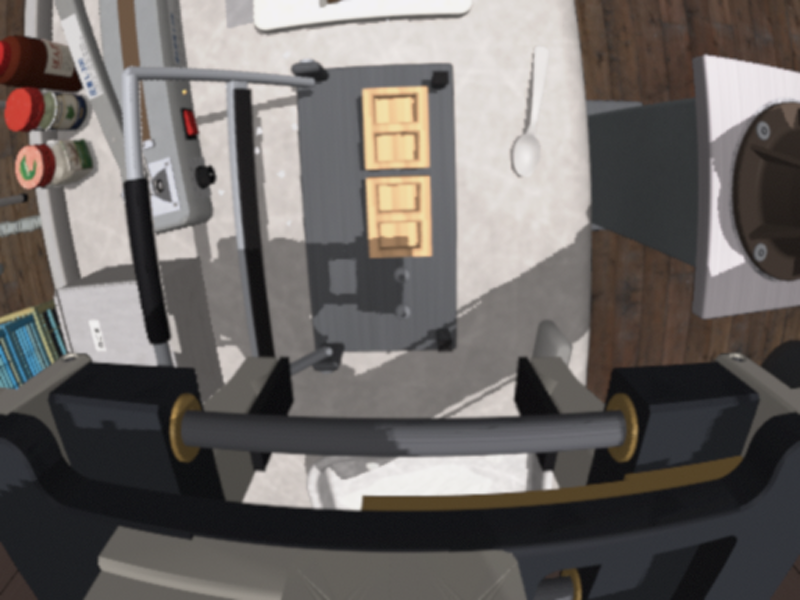

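View pics/t6x.png

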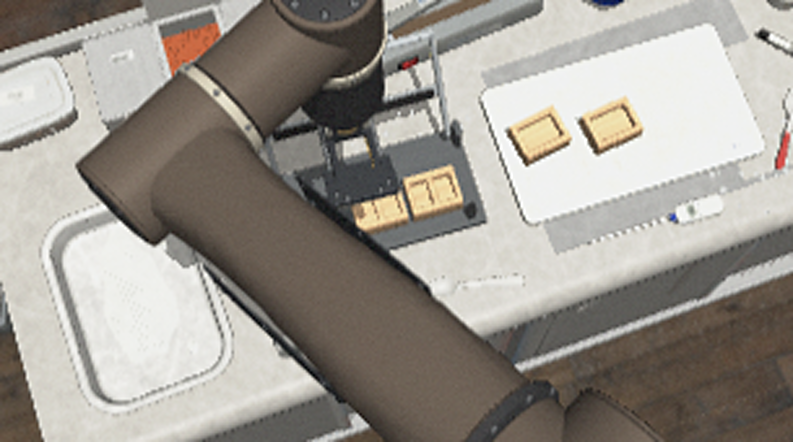

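```bash
cat >> h.py <<'E'
def blocks(im,C,z,roi,n="wrist",lo=(8,60,60),hi=(28,200,255),amin=200):
    hsv=cv2.cvtColor(im,cv2.COLOR_BGR2HSV); m=cv2.inRange(hsv,lo,hi); k=np.zeros_like(m); x0,y0,x1,y1=roi; k[y0:y1,x0:x1]=m[y0:y1,x0:x1]
    k=cv2.morphologyEx(k,cv2.MORPH_CLOSE,np.ones((3,3),np.uint8))
    out=[]
    for c in cv2.findContours(k,cv2.RETR_EXTERNAL,cv2.CHAIN_APPROX_NONE)[0]:
        if cv2.contourArea(c)<amin: continue
        P=onz(n,c[:,0,:],z,C)[:,:2].astype(np.float32)
        (cx,cy),(w,h),a=cv2.minAreaRect(P*1000)
        if w<h: w,h,a=h,w,a-90   # a: direction of long side
        a=(a+180)%180
        out.append((cx/1000,cy/1000,w,h,a,tuple(c[:,0].mean(0).round(0))))
        print("ctr %.4f %.4f  long %.1f short %.1f mm  long-dir %.1f deg"%out[-1][:5],"px",out[-1][5])
    return out
E
python3 - <<'E'
from h import *
np.set_printoptions(precision=4,suppress=True)
im,C=load("w6"); s=.64
blocks(im,C,0.052,(220,40,290,175))
pc=[(299,66),(453,63),(455,350),(312,352)]
P=onz("wrist",[(a*s,b*s) for a,b in pc],0.018,C); print("plate",P, np.linalg.norm(np.diff(P,axis=0),axis=1))
print("studs st3 top z.030", onz("wrist",[(403*s,275*s),(403*s,313*s)],0.030,C))
crop(im,180,30,310,240,2.8,"pics/w6c.png")
it,Ct=load("t6"); print("top view of twin1/long"); 
blocks(it,Ct,0.052,(250,170,290,210),"top",amin=60); blocks(it,Ct,0.050,(290,140,360,190),"top",amin=60)
E
```

```text
ctr 0.5114 0.0057  long 73.9 short 58.0 mm  long-dir 86.6 deg px (np.float64(255.0), np.float64(138.0))
ctr 0.5061 -0.0741  long 74.4 short 58.7 mm  long-dir 86.3 deg px (np.float64(253.0), np.float64(81.0))
plate [[ 0.5923 -0.1479  0.018 ]
 [ 0.4468 -0.1341  0.018 ]
 [ 0.4664  0.1542  0.018 ]
 [ 0.6173  0.1431  0.018 ]] [0.1462 0.2889 0.1513]
studs st3 top z.030 [[0.5128 0.0654 0.03  ]
 [0.5164 0.104  0.03  ]]
top view of twin1/long
ctr 0.5018 -0.0559  long 106.8 short 66.4 mm  long-dir 84.7 deg px (np.float64(263.0), np.float64(196.0))
ctr 0.5299 -0.2440  long 77.0 short 60.3 mm  long-dir 97.5 deg px (np.float64(307.0), np.float64(172.0))
ctr 0.5089 -0.3456  long 79.9 short 60.9 mm  long-dir 94.9 deg px (np.float64(335.0), np.float64(168.0))
```

View pics/w6c.png

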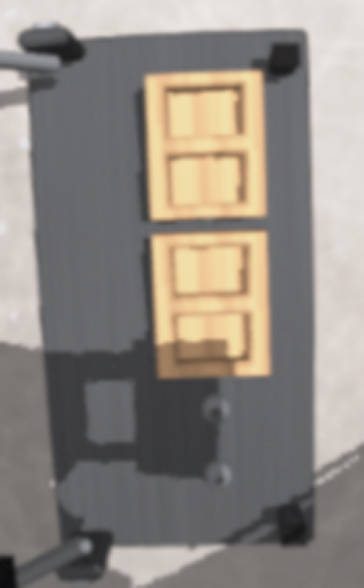

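```bash
python3 - <<'E'
from h import *
np.set_printoptions(precision=4,suppress=True)
im,C=load("w6"); s=.64
for z in (.1,.11,.12,.13): print(z,onz("wrist",[(250*s,130*s),(258*s,225*s),(266*s,300*s)],z,C)[:,:2].tolist())
print("handle sleeve mid", onz("wrist",[(146*s,260*s)],.2,C),onz("wrist",[(146*s,260*s)],.19,C))
p,r,o=pose(); 
r1=R.from_euler("xyz",[180,0,-93.8],degrees=True)
plan((0.5114,0.0057,0.16),r1,5,8.7,dec=1)
E
```

```text
0.1 [[0.6205132631246187, -0.08394592930849071], [0.6242373386792996, -0.006193665768427982], [0.6282150661441798, 0.05777462348689493]]
0.11 [[0.617198811542045, -0.08289947570658754], [0.6208204404332061, -0.007286121504922888], [0.6246887434513515, 0.054922445717625244]]
0.12 [[0.6138843599594714, -0.08185302210468434], [0.6174035421871124, -0.008378577241417787], [0.6211624207585232, 0.05207026794835554]]
0.13 [[0.6105699083768978, -0.08080656850278117], [0.6139866439410188, -0.009471032977912686], [0.617636098065695, 0.049218090179085856]]
handle sleeve mid [[ 0.6726 -0.0055  0.2   ]] [[ 0.6791 -0.004   0.19  ]]
8.7 0.6 0 2.9 0 0 -0.3; 8.7 0.6 -0.1 2.9 -0.1 0 -0.3; 8.7 0.6 0 2.9 0 0 -0.3; 8.7 0.6 -0.1 2.9 -0.1 0.1 -0.3; 8.7 0.5 0 2.9 0 0 -0.4
end [0.5114 0.0058 0.1602] [-179.97    0.01  -93.8 ]
```

>>> step_arm(plan="8.7 0.6 0 2.9 0 0 -0.3; 8.7 0.6 -0.1 2.9 -0.1 0 -0.3; 8.7 0.6 0 2.9 0 0 -0.3; 8.7 0.6 -0.1 2.9 -0.1 0.1 -0.3; 8.7 0.5 0 2.9 0 0 -0.4; 8.7 0 0 2 0 0 0; 8.7 0 0 2 0 0 0; 8.7 0 0 1 0 0 0; 8.7 0 0 0 0 0 0")

```text
clock: 6.38
tool_pos: [0.5105, 0.0045, 0.1059]
orientation: [179.6, -0.2, -93.9]
force: [-0.5, -1.2, 0.9]
opening: 0.0869
```

```bash
python3 - <<'E'
from h import *
np.set_printoptions(precision=4,suppress=True)
p,r,o=pose(); print(o["clock"],p.round(4),o["orientation"].round(2),o["force"].round(2),o["opening"])
im,C=shot("wrist","w7"); cv2.imwrite("pics/w7x.png",cv2.resize(im,(800,600),interpolation=cv2.INTER_CUBIC))
E
```

```text
6.3833 [0.5105 0.0045 0.1059] [179.61  -0.18 -93.95] [-0.5  -1.18  0.94] 0.08694432027646787
```

View pics/w7x.png

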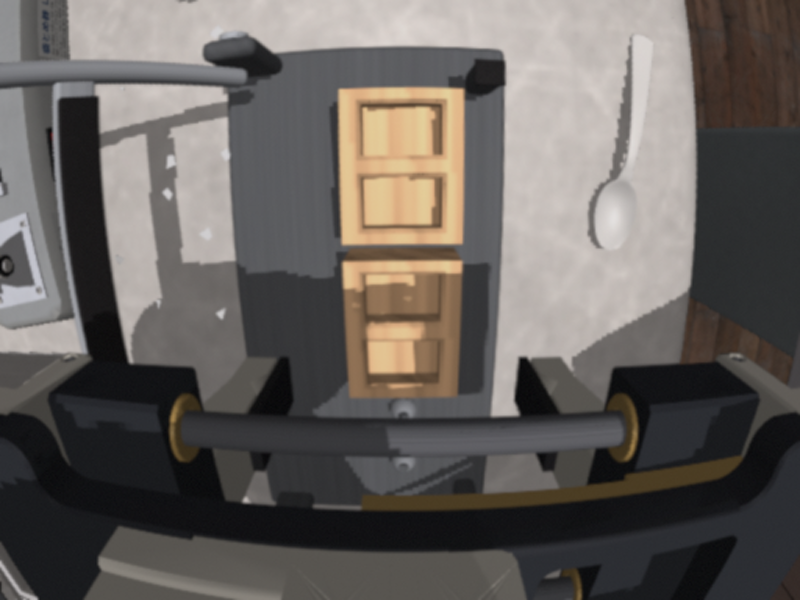

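```bash
python3 - <<'E'
from h import *
np.set_printoptions(precision=4,suppress=True)
i6,C6=load("w6"); i7,C7=load("w7"); s=.64
for nm,a,b in (("twin2",[(366,178),(430,176),(432,257),(370,258)],[(342,262),(463,260),(460,397),(348,398)]),("twin1",[(361,88),(428,87),(430,167),(364,168)],[(339,89),(464,89),(463,244),(341,245)])):
    Q=[]
    for u,v in zip(a,b):
        p,e=tri([("wrist",(u[0]*s,u[1]*s),C6),("wrist",(v[0]*s,v[1]*s),C7)]); Q.append(p); print(p,np.round(e,4))
    print(nm,"centre",np.mean(Q,0))
blocks(i7,C7,0.052,(200,40,310,160)); blocks(i7,C7,0.052,(200,165,310,262))
print("studs",onz("wrist",[(402*s,409*s),(402*s,463*s)],.030,C7), onz("wrist",[(402*s,409*s),(402*s,463*s)],.026,C7))
E
```

```text
[ 0.5359 -0.0314  0.0541] [0. 0.]
[ 0.4798 -0.0278  0.0522] [0.0003 0.0003]
[0.4835 0.0454 0.051 ] [0.0008 0.0008]
[0.5408 0.0409 0.0525] [0.0004 0.0004]
twin2 centre [0.51   0.0068 0.0524]
[ 0.5361 -0.119   0.0064] [0.0002 0.0002]
[ 0.4745 -0.1074  0.0498] [0.0002 0.0002]
[ 0.4794 -0.0357  0.053 ] [0.0001 0.0001]
[ 0.5358 -0.0402  0.0574] [0.0007 0.0007]
twin1 centre [ 0.5065 -0.0756  0.0416]
ctr 0.5057 -0.0726  long 74.8 short 57.2 mm  long-dir 86.2 deg px (np.float64(257.0), np.float64(107.0))
ctr 0.5107 0.0056  long 73.5 short 57.5 mm  long-dir 86.1 deg px (np.float64(257.0), np.float64(208.0))
studs [[0.5144 0.0625 0.03  ]
 [0.5172 0.1021 0.03  ]] [[0.5145 0.0649 0.026 ]
 [0.5173 0.1051 0.026 ]]
```

>>> step_arm(plan="8.7 0 0 2.5 0 0 0; 8.7 -0.1 0 2.5 0 0 0; 8.7 0 0 2 0 0 0; 8.7 0 0 1 0 0 0; 8.7 0 0 0 0 0 0; 8.7 0 0 0 0 0 0")

```text
clock: 6.93
tool_pos: [0.5119, 0.0062, 0.0285]
orientation: [179.8, -0.1, -93.9]
force: [0.7, -0.3, -0.5]
opening: 0.0869
```

```bash
python3 - <<'E'
from h import *
for i in range(3):
    p,r,o=pose(); print(o["clock"],p.round(4),o["orientation"].round(2),o["force"].round(2),o["opening"]); 
    if i<1: snapshot("side")
E
```

```text
6.9333 [0.5119 0.0062 0.0285] [ 1.7984e+02 -1.0000e-01 -9.3880e+01] [ 0.69 -0.32 -0.46] 0.08688238860507909
6.9833 [0.5123 0.0064 0.029 ] [ 1.7991e+02 -7.0000e-02 -9.3870e+01] [ 1.31 -0.19  0.51] 0.08713039852436943
6.9833 [0.5123 0.0064 0.029 ] [ 1.7991e+02 -7.0000e-02 -9.3870e+01] [ 1.31 -0.19  0.51] 0.08713039852436943
```

>>> step_arm(plan="8.7 0 0 0.6 0 0 0; 5 0 0 0 0 0 0; 0 0 0 0 0 0 0; 0 0 0 0 0 0 0; 0 0 0 0 0 0 0; 0 0 0 0 0 0 0; 0 0 0 0 0 0 0")

```text
clock: 7.57
tool_pos: [0.5111, 0.0061, 0.0218]
orientation: [179.8, -0.1, -93.9]
force: [-0.9, 0.6, 1.1]
opening: 0.0559
```

```bash
cat > st.py <<'E'
from h import *
import sys
n=int(sys.argv[1]) if len(sys.argv)>1 else 2
P=[]
for i in range(n):
    p,r,o=pose(); P.append(p); print(round(o["clock"],2),p.round(4),o["orientation"].round(2),"F",o["force"].round(1),"M",o["moment"].round(2),"op %.4f"%o["opening"]); 
    if i<n-1: snapshot("side")
E
python3 st.py 3
```

```text
7.57 [0.5111 0.0061 0.0218] [ 1.7981e+02 -9.0000e-02 -9.3900e+01] F [-0.9  0.6  1.1] M [0.18 0.28 0.  ] op 0.0559
7.62 [0.5111 0.006  0.0217] [ 1.798e+02 -1.000e-01 -9.391e+01] F [-1.3 -0.2  2.7] M [0.2  0.28 0.01] op 0.0558
7.67 [0.5111 0.0061 0.0217] [ 1.798e+02 -1.000e-01 -9.390e+01] F [-1.1  0.2  2.6] M [ 0.25  0.35 -0.02] op 0.0558
```

>>> step_arm(plan="0 0 0 -0.5 0 0 0; 0 0 0 -0.5 0 0 0; 0 0 0 -1 0 0 0; 0 0 0 -1.5 0 0 0; 0 0 0 -2 0 0 0; 0 0 0 -3 0 0 0; 0 0 0 -3 0 0 0; 0 0 0 -2 0 0 0; 0 0 0 -1 0 0 0; 0 0 0 0 0 0 0")

```text
clock: 8.5
tool_pos: [0.5129, 0.0067, 0.1694]
orientation: [-179.9, 0.0, -93.9]
force: [0.3, 0.9, -1.7]
opening: 0.056
```

```bash
python3 st.py 1; python3 - <<'E'
from h import *
im=cv2.imread("pics/top0.png"); crop(im,105,180,205,290,5.4,"pics/vat.png")
im,C=shot("wrist","w8"); cv2.imwrite("pics/w8x.png",cv2.resize(im,(800,600),interpolation=cv2.INTER_CUBIC))
E
```

```text
8.5 [0.5129 0.0067 0.1694] [-1.7993e+02  2.0000e-02 -9.3890e+01] F [ 0.3  0.9 -1.7] M [ 0.04 -0.08 -0.03] op 0.0560
```

View pics/vat.png

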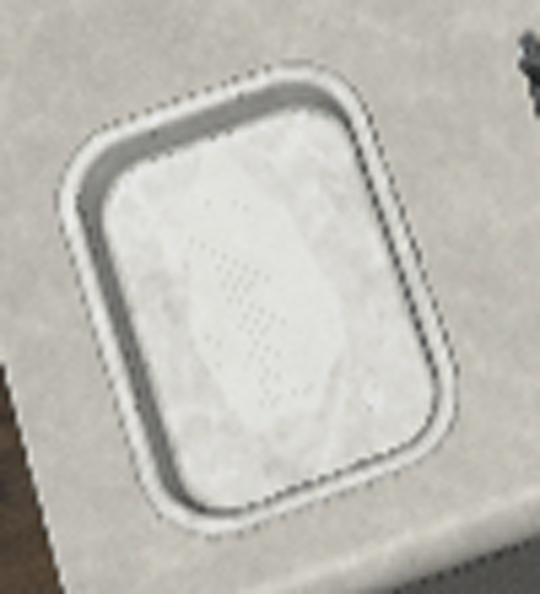

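View pics/w8x.png

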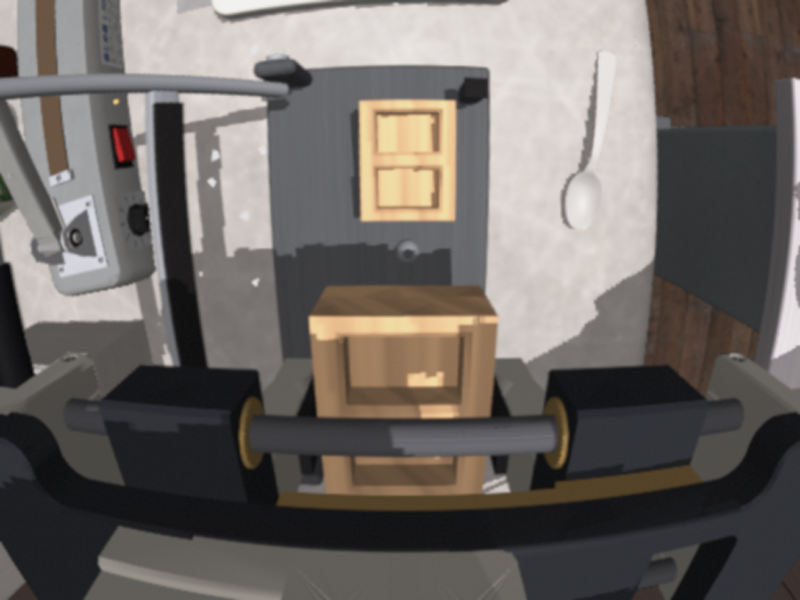

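```bash
python3 - <<'E'
from h import *
np.set_printoptions(precision=4,suppress=True)
f=lambda l:[(105+x/5.4,180+y/5.4) for x,y in l]
print(onz("top",f([(257,295),(103,340),(415,245),(200,102),(310,492)]),0.045))
print("inner floor",onz("top",f([(120,330),(395,250),(225,125),(300,490)]),0.012))
p=np.array([0.5111,0.0063,0.1717]); r0=R.from_euler("xyz",[180,0,-93.9],degrees=True)
plan((0.503,0.395,0.172),R.from_euler("xyz",[180,0,-90],degrees=True),12,0,p0=p,r0=r0)
E
```

```text
[[0.4987 0.3595 0.045 ]
 [0.5044 0.4625 0.045 ]
 [0.4953 0.2517 0.045 ]
 [0.64   0.3585 0.045 ]
 [0.3624 0.3635 0.045 ]]
inner floor [[0.5169 0.4567 0.012 ]
 [0.5063 0.2678 0.012 ]
 [0.6308 0.3514 0.012 ]
 [0.3729 0.374  0.012 ]]
0 -3.2 0.3 0 0 0 -0.3; 0 -3.2 0.3 0 0 0 -0.3; 0 -3.2 0.2 0 0 0 -0.3; 0 -3.2 0.2 0 0 0 -0.3; 0 -3.2 0.2 0 0 0 -0.3; 0 -3.3 0.2 0 0 0 -0.3; 0 -3.2 0.2 0 0 0 -0.4; 0 -3.3 0.2 0 0 0 -0.3; 0 -3.3 0.2 0 0 0 -0.4; 0 -3.2 0.1 0 0 0 -0.3; 0 -3.3 0.1 0 0 0 -0.4; 0 -3.2 0.1 0 0 0 -0.3
end [0.5028 0.395  0.1717] [180.   0. -90.]
```

>>> step_arm(plan="0 -2 0.2 0 0 0 -0.3; 0 -3.2 0.3 0 0 0 -0.3; 0 -3.3 0.2 0 0 0 -0.3; 0 -3.4 0.2 0 0 0 -0.3; 0 -3.4 0.2 0 0 0 -0.3; 0 -3.5 0.2 0 0 0 -0.3; 0 -3.5 0.2 0 0 0 -0.4; 0 -3.5 0.2 0 0 0 -0.3; 0 -3.5 0.2 0 0 0 -0.4; 0 -3.5 0.1 0 0 0 0; 0 -3.2 0.1 0 0 0 0; 0 -3.2 0 0 0 0 0")

```text
clock: 9.55
tool_pos: [0.5044, 0.3998, 0.1633]
orientation: [179.6, -0.3, -91.0]
force: [1.5, -0.2, -1.0]
opening: 0.0555
```

```bash
python3 st.py 2;python3 - <<'E'
from h import *
im,C=shot("wrist","w9"); cv2.imwrite("pics/w9x.png",cv2.resize(im,(800,600),interpolation=cv2.INTER_CUBIC))
E
```

```text
9.55 [0.5044 0.3998 0.1633] [179.64  -0.26 -91.  ] F [ 1.5 -0.2 -1. ] M [ 0.08 -0.21 -0.08] op 0.0555
9.6 [0.5051 0.405  0.1629] [ 1.7974e+02 -1.6000e-01 -9.0870e+01] F [4.2 6.1 0.4] M [ 1.19 -0.89  0.01] op 0.0554
```

View pics/w9x.png

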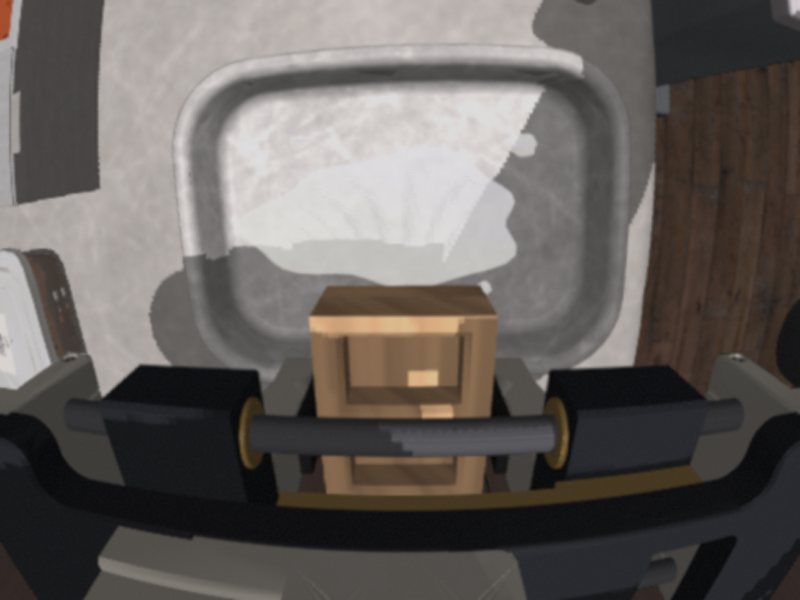

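```bash
python3 - <<'E'
from h import *
np.set_printoptions(precision=4,suppress=True)
im,C=load("w9"); s=.64
print(onz("wrist",[(175*s,190*s),(628*s,180*s),(400*s,47*s)],.045,C), onz("wrist",[(220*s,160*s),(585*s,160*s),(400*s,85*s)],.012,C))
E
```

```text
[[0.6491 0.3341 0.045 ]
 [0.36   0.3322 0.045 ]
 [0.504  0.2557 0.045 ]] [[0.6291 0.3173 0.012 ]
 [0.3775 0.3211 0.012 ]
 [0.5044 0.2739 0.012 ]]
```

>>> step_arm(plan="0 0 0 2 0 0 0; 0 0 0 3 0 0 0; 0 0 0 3 0 0 0; 0 0 0 3 0 0 0; 0 0 0 1.5 0 0 0; 0 0 0 1 0 0 0; 0 0 0 0.5 0 0 0; 0 0 0 0 0 0 0; 0 0 0 0 0 0 0")

```text
clock: 10.4
tool_pos: [0.5055, 0.3988, 0.0263]
orientation: [179.8, -0.1, -91.0]
force: [-0.1, 0.6, -0.5]
opening: 0.0558
```

```bash
python3 st.py 2
```

```text
10.4 [0.5055 0.3988 0.0263] [ 1.7981e+02 -8.0000e-02 -9.1000e+01] F [-0.1  0.6 -0.5] M [ 0.12 -0.07 -0.01] op 0.0558
10.45 [0.5057 0.3992 0.027 ] [ 1.7985e+02 -2.0000e-02 -9.1000e+01] F [ 0.7 -0.  -0.6] M [ 0.13 -0.11  0.01] op 0.0559
```

>>> step_arm(plan="0 -0.4 0 0.5 0 0 0; 0 0 0 0.5 0 0 0; 0 0 0 0 0 0 0; 7.4 0 0 0 0 0 0; 7.4 0 0 0 0 0 0; 7.4 0 0 0 0 0 0; 7.4 0 0 -1 0 0 0; 7.4 0 0 -3 0 0 0; 7.4 0 0 -3 0 0 0; 8.7 0 0 -3 0 0 0; 8.7 0.5 0 -2 0 0 0; 8.7 1 0 0 0 0 0")

```text
clock: 11.45
tool_pos: [0.5077, 0.3904, 0.1426]
orientation: [-179.8, 0.3, -90.9]
force: [0.8, -0.4, 1.3]
opening: 0.0855
```

```bash
python3 st.py 2;python3 - <<'E'
from h import *
im,C=shot("top","t10"); crop(im,100,120,405,290,2.6,"pics/t10x.png")
p,r,o=pose()
plan((0.5057,-0.0741,0.15),R.from_euler("xyz",[180,0,-93.9],degrees=True),15,8.7)
E
```

```text
11.45 [0.5077 0.3904 0.1426] [-179.83    0.3   -90.91] F [ 0.8 -0.4  1.3] M [ 0.21 -0.16 -0.01] op 0.0855
11.5 [0.5063 0.3876 0.14  ] [ 1.7999e+02  1.6000e-01 -9.1000e+01] F [-0.4 -2.7 -1.1] M [-0.3   0.18 -0.02] op 0.0861
8.7 3.1 -0.1 -0.1 0 0 0.2; 8.7 3.1 -0.1 -0.1 0 0 0.2; 8.7 3.1 -0.1 -0.1 0 0 0.2; 8.7 3.1 -0.1 -0.1 0 0 0.2; 8.7 3.1 -0.1 -0.1 0 0 0.2; 8.7 3.1 -0.1 -0.1 0 0 0.2; 8.7 3.1 -0.1 -0.1 0 0 0.2; 8.7 3.1 -0.1 -0.1 0 0 0.2; 8.7 3 -0.1 -0.1 0 0 0.2; 8.7 3.1 -0.2 -0.1 0 0 0.2; 8.7 3 -0.2 0 0 0 0.2; 8.7 3 -0.2 -0.1 0 0 0.2
8.7 3.1 -0.1 0 0 0 0.2; 8.7 3 -0.2 -0.1 0.1 0 0.1; 8.7 3.1 -0.2 0 0 0 0.2
end [ 0.506  -0.0742  0.1497] [ 1.7997e+02  4.0000e-02 -9.3950e+01]
```

View pics/t10x.png

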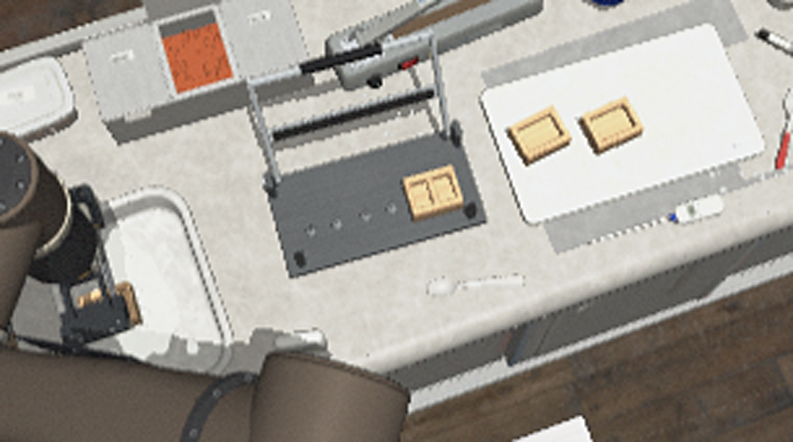

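>>> step_arm(plan="8.7 2.5 -0.1 -0.1 0 0 0.2; 8.7 3.1 -0.1 -0.1 0 0 0.2; 8.7 3.1 -0.1 -0.1 0 0 0.2; 8.7 3.1 -0.1 -0.1 0 0 0.2; 8.7 3.2 -0.1 -0.1 0 0 0.2; 8.7 3.2 -0.1 -0.1 0 0 0.2; 8.7 3.2 -0.1 -0.1 0 0 0.2; 8.7 3.2 -0.1 -0.1 0 0 0.2; 8.7 3.2 -0.1 -0.1 0 0 0.2; 8.7 3.2 -0.1 0 0 0 0.2; 8.7 3.2 -0.2 0 0 0 0.2; 8.7 3.2 -0.2 0 0 0 0.2")

```text
clock: 12.55
tool_pos: [0.5047, 0.012, 0.145]
orientation: [179.7, -0.1, -93.4]
force: [0.1, 0.3, 0.1]
opening: 0.0868
```

>>> step_arm(plan="8.7 3.1 -0.2 0 0 0 0.2; 8.7 2.9 -0.2 0 0 0 0.2; 8.7 1.8 -0.2 1 0 0 0.2; 8.7 0 0 2 0 0 0; 8.7 0 0 2 0 0 0; 8.7 0 0 0 0 0 0; 8.7 0 0 0 0 0 0; 8.7 0 0 0 0 0 0")

```text
clock: 13.22
tool_pos: [0.5068, -0.0645, 0.0962]
orientation: [179.8, -0.1, -94.0]
force: [0.3, 0.8, 0.9]
opening: 0.0868
```

```bash
python3 st.py 2;python3 - <<'E'
from h import *
im,C=shot("wrist","w11"); cv2.imwrite("pics/w11x.png",cv2.resize(im,(800,600),interpolation=cv2.INTER_CUBIC))
blocks(im,C,.052,(200,150,310,262))
E
```

```text
13.22 [ 0.5068 -0.0645  0.0962] [ 1.798e+02 -1.200e-01 -9.397e+01] F [0.3 0.8 0.9] M [ 0.04 -0.08  0.01] op 0.0868
13.27 [ 0.5071 -0.0644  0.0966] [ 1.7985e+02 -1.0000e-01 -9.3960e+01] F [ 0.7  0.3 -0.2] M [ 0.1  -0.04 -0.1 ] op 0.0871
ctr 0.5054 -0.0750  long 74.9 short 57.0 mm  long-dir 86.2 deg px (np.float64(259.0), np.float64(198.0))
```

View pics/w11x.png

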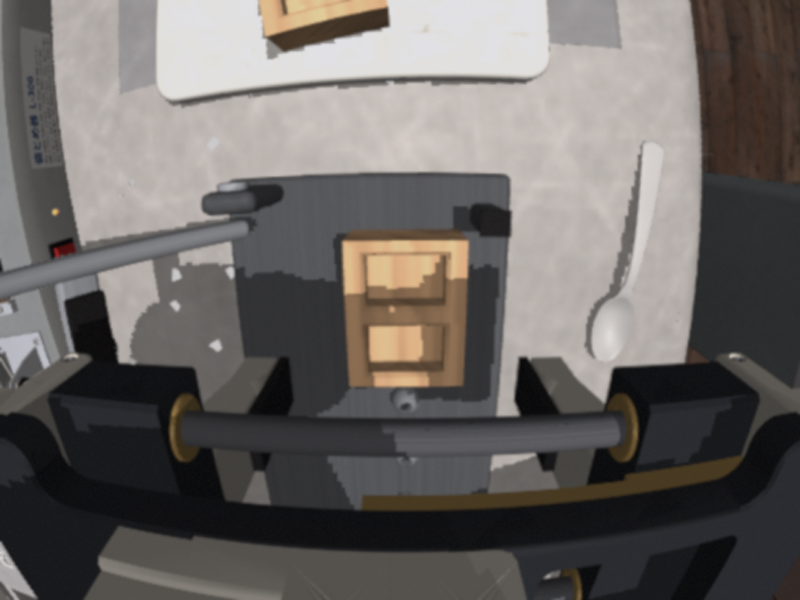

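>>> step_arm(plan="8.7 0.5 0.1 2 0 0 0; 8.7 0.5 0 2 0 0 0; 8.7 0 0 2 0 0 0; 8.7 0 0 1 0 0 0; 8.7 0 0 0.3 0 0 0; 6 0 0 0 0 0 0; 0 0 0 0 0 0 0; 0 0 0 0 0 0 0; 0 0 0 0 0 0 0; 0 0 0 0 0 0 0; 0 0 0 0 0 0 0; 0 0 0 0 0 0 0")

```text
clock: 14.32
tool_pos: [0.505, -0.0746, 0.0234]
orientation: [179.9, -0.1, -94.0]
force: [-0.8, 1.9, 6.1]
opening: 0.056
```

```bash
python3 st.py 3
```

```text
14.32 [ 0.505  -0.0746  0.0234] [ 1.7987e+02 -8.0000e-02 -9.3990e+01] F [-0.8  1.9  6.1] M [ 0.57  0.38 -0.01] op 0.0560
14.37 [ 0.5049 -0.0746  0.0234] [ 1.7986e+02 -8.0000e-02 -9.3990e+01] F [-1.4  1.6  5.7] M [0.5  0.32 0.02] op 0.0557
14.42 [ 0.505  -0.0746  0.0234] [ 1.7986e+02 -8.0000e-02 -9.3990e+01] F [-1.9  1.1  7. ] M [0.5  0.38 0.02] op 0.0558
```

>>> step_arm(plan="0 0 0 -0.5 0 0 0; 0 0 0 -0.5 0 0 0; 0 0 0 -1 0 0 0; 0 0 0 -1.5 0 0 0; 0 0 0 -2 0 0 0; 0 0 0 -3 0 0 0; 0 0 0 -3 0 0 0; 0 -1 0 -2 0 0 0; 0 -2 0 0 0 0 0; 0 -3 0 0 0 0 0; 0 -3.3 0 0 0 0 0; 0 -3.3 0 0 0 0 0")

```text
clock: 15.42
tool_pos: [0.5134, 0.052, 0.1587]
orientation: [179.8, -0.1, -94.1]
force: [0.7, 0.2, -2.1]
opening: 0.0554
```

```bash
python3 st.py 2;python3 - <<'E'
from h import *
p,r,o=pose()
plan((0.505,0.322,0.155),R.from_euler("xyz",[180,0,-91],degrees=True),9,0)
E
```

```text
15.42 [0.5134 0.052  0.1587] [ 1.7985e+02 -6.0000e-02 -9.4080e+01] F [ 0.7  0.2 -2.1] M [ 0.04 -0.21 -0.03] op 0.0554
15.47 [0.5148 0.0565 0.1587] [ 1.7993e+02  1.0000e-02 -9.3960e+01] F [ 2.6  5.1 -1.6] M [ 0.97 -0.4  -0.  ] op 0.0562
0 -2.9 0.3 0 0 0 -0.3; 0 -2.9 0.3 0 0 0 -0.3; 0 -2.9 0.3 0.1 0 0 -0.3; 0 -3 0.3 0 0 0 -0.3; 0 -3 0.2 0.1 0 0 -0.4; 0 -2.9 0.2 0 0 0 -0.3; 0 -3 0.2 0.1 0 0 -0.4; 0 -2.9 0.2 0 0 0 -0.3; 0 -3 0.2 0.1 0.1 0 -0.4
end [0.5053 0.3223 0.1548] [-1.7997e+02  1.0000e-02 -9.0960e+01]
```

>>> step_arm(plan="0 -3 0.3 0 0 0 -0.3; 0 -3 0.3 0 0 0 -0.3; 0 -3.2 0.3 0.1 0 0 -0.3; 0 -3.2 0.3 0 0 0 -0.3; 0 -3.2 0.2 0.1 0 0 -0.4; 0 -3.2 0.2 0 0 0 -0.3; 0 -3 0.2 0.1 0 0 -0.4; 0 -3 0.2 0 0 0 -0.3; 0 -2 0.2 0.1 0 0 -0.4; 0 0 0 0 0 0 0; 0 0 0 0 0 0 0; 0 0 0 0 0 0 0")

```text
clock: 16.47
tool_pos: [0.5045, 0.3193, 0.1532]
orientation: [179.8, -0.1, -91.0]
force: [-0.1, -0.4, -1.9]
opening: 0.0557
```

```bash
python3 st.py 2;python3 - <<'E'
from h import *
im,C=shot("top","t12"); crop(im,100,120,405,290,2.6,"pics/t12x.png")
im,C=shot("wrist","w12"); cv2.imwrite("pics/w12x.png",cv2.resize(im,(800,600),interpolation=cv2.INTER_CUBIC))
E
```

```text
16.47 [0.5045 0.3193 0.1532] [ 1.7976e+02 -1.2000e-01 -9.1000e+01] F [-0.1 -0.4 -1.9] M [-0.03 -0.04 -0.  ] op 0.0557
16.52 [0.5047 0.319  0.1533] [ 1.7977e+02 -1.1000e-01 -9.1040e+01] F [ 0.5 -0.3 -1.9] M [ 0.11 -0.08 -0.03] op 0.0558
```

View pics/w12x.png

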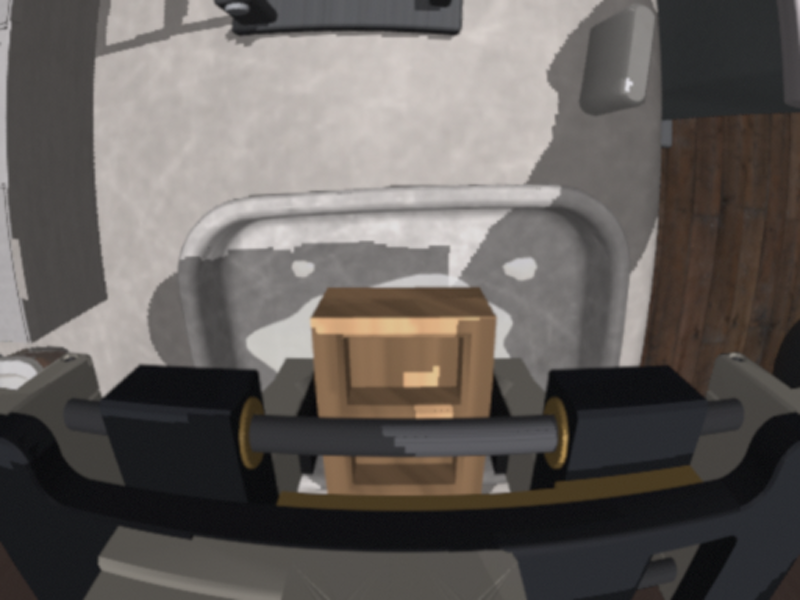

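>>> step_arm(plan="0 -0.2 0 2 0 0 0; 0 0 0 3 0 0 0; 0 0 0 3 0 0 0; 0 0 0 2.5 0 0 0; 0 0 0 1.5 0 0 0; 0 0 0 0.8 0 0 0; 0 0 0 0.4 0 0 0; 0 0 0 0 0 0 0; 7.4 0 0 0 0 0 0; 7.4 0 0 0 0 0 0; 7.4 0 0 0 0 0 0; 7.4 0 0 0 0 0 0")

```text
clock: 17.62
tool_pos: [0.5049, 0.3223, 0.0223]
orientation: [179.9, -0.0, -91.0]
force: [-0.1, 0.5, -0.1]
opening: 0.0727
```

>>> step_arm(plan="7.4 0 0 -1 0 0 0; 7.4 0 0 -3 0 0 0; 7.4 0 0 -3 0 0 0; 8.7 0 0 -3 0 0 0; 8.7 0 0 -3 0 0 0; 8.7 1 0 -3 0 0 0; 8.7 2 0 -2 0 0 0; 8.7 3 0 0 0 0 0; 8.7 3.3 0 0 0 0 0; 8.7 3.3 0 0 0 0 0")

```text
clock: 18.45
tool_pos: [0.5026, 0.1951, 0.2029]
orientation: [179.9, -0.0, -90.9]
force: [0.5, -0.4, -0.6]
opening: 0.0871
```

```bash
python3 st.py 2;python3 - <<'E'
from h import *
im,C=shot("top","t13"); crop(im,100,120,405,290,2.6,"pics/t13x.png")
im,C=shot("wrist","w13"); cv2.imwrite("pics/w13x.png",cv2.resize(im,(800,600),interpolation=cv2.INTER_CUBIC))
E
```

```text
18.45 [0.5026 0.1951 0.2029] [ 1.7988e+02 -1.0000e-02 -9.0950e+01] F [ 0.5 -0.4 -0.6] M [-0.   -0.09  0.03] op 0.0871
18.5 [0.5014 0.1904 0.2028] [ 1.7979e+02 -9.0000e-02 -9.1050e+01] F [-2.7 -5.6 -1. ] M [-0.75  0.48  0.01] op 0.0871
```

View pics/t13x.png

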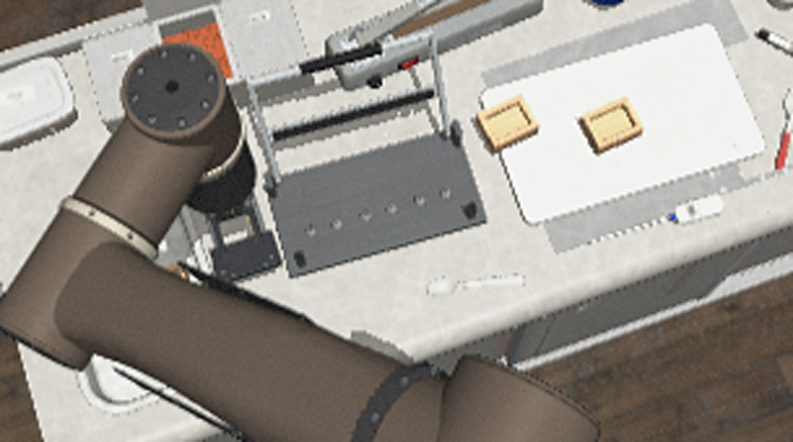

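>>> step_arm(plan="8.7 3.4 0 -0.5 0 0 0; 8.7 3.5 0 -0.5 0 0 0; 8.7 3.5 0 -0.5 0 0 0; 8.7 3.5 0 -0.5 0 0 0; 8.7 3.5 0 -0.5 0 0 0; 8.7 3.5 -0.2 -0.5 0 0 0; 8.7 3.5 -0.2 -0.5 0 0 0; 8.7 3.5 -0.2 -0.5 0 0 0; 8.7 3.5 -0.2 -0.5 0 0 0; 8.7 3.4 -0.2 -0.5 0 0 0; 8.7 3 -0.2 0 0 0 0; 8.7 2 -0.2 0 0 0 0")

```text
clock: 19.6
tool_pos: [0.5105, -0.2041, 0.253]
orientation: [179.9, -0.1, -91.0]
force: [-0.1, -0.3, -0.5]
opening: 0.0871
```

>>> step_arm(plan="8.7 0 0 0 0 0 0; 8.7 0 0 0 0 0 0; 8.7 0 0 0 0 0 0")

```text
clock: 19.85
tool_pos: [0.5102, -0.2016, 0.2521]
orientation: [179.8, -0.1, -91.0]
force: [0.2, -0.7, -0.5]
opening: 0.0874
```

```bash
python3 st.py 2;python3 - <<'E'
from h import *
im,C=shot("wrist","w14"); cv2.imwrite("pics/w14x.png",cv2.resize(im,(800,600),interpolation=cv2.INTER_CUBIC))
im2,C2=shot("top","t14")
blocks(im,C,.050,(0,0,512,230))
E
```

```text
19.85 [ 0.5102 -0.2016  0.2521] [ 1.7981e+02 -8.0000e-02 -9.1010e+01] F [ 0.2 -0.7 -0.5] M [ 0.12 -0.08 -0.03] op 0.0874
19.9 [ 0.5102 -0.2013  0.2522] [ 1.7981e+02 -8.0000e-02 -9.0960e+01] F [-0.6  0.3  0.4] M [ 0.07 -0.05  0.  ] op 0.0869
ctr 0.5671 -0.2115  long 73.9 short 58.7 mm  long-dir 96.8 deg px (np.float64(212.0), np.float64(160.0))
ctr 0.7614 -0.2127  long 193.4 short 18.9 mm  long-dir 93.8 deg px (np.float64(80.0), np.float64(164.0))
ctr 0.5147 -0.3497  long 73.5 short 56.2 mm  long-dir 94.9 deg px (np.float64(252.0), np.float64(48.0))
ctr 0.2137 -0.3299  long 305.7 short 246.5 mm  long-dir 92.2 deg px (np.float64(466.0), np.float64(93.0))
```

View pics/w14x.png

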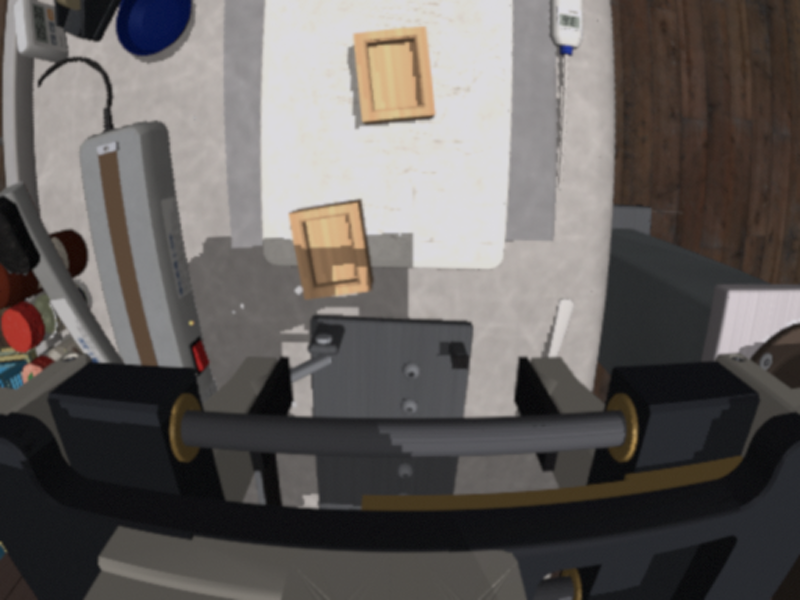

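```bash
python3 - <<'E'
from h import *
plan((0.567,-0.2115,0.11),R.from_euler("xyz",[180,0,-83.2],degrees=True),6,8.7)
E
```

```text
8.7 0.2 -1 2.4 0 0 -1.3; 8.7 0.2 -0.9 2.4 0 0 -1.3; 8.7 0.2 -1 2.4 0 0 -1.3; 8.7 0.2 -0.9 2.3 0.1 0 -1.3; 8.7 0.2 -0.9 2.4 0 0 -1.3; 8.7 0.2 -1 2.3 0.1 -0.1 -1.2
end [ 0.5673 -0.211   0.11  ] [-1.7999e+02  3.0000e-02 -8.3230e+01]
```

>>> step_arm(plan="8.7 0.2 -1 2.4 0 0 -1.3; 8.7 0.2 -0.9 2.4 0 0 -1.3; 8.7 0.2 -1 2.4 0 0 -1.3; 8.7 0.2 -0.9 2.3 0.1 0 -1.3; 8.7 0.2 -0.9 2.4 0 0 -1.3; 8.7 0.2 -1 2.3 0.1 0 -1.2; 8.7 0 0 0 0 0 0; 8.7 0 0 0 0 0 0; 8.7 0 0 0 0 0 0")

```text
clock: 20.75
tool_pos: [0.5674, -0.2116, 0.1108]
orientation: [-180.0, -0.1, -83.3]
force: [0.7, 0.2, 1.0]
opening: 0.087
```

```bash
python3 st.py 2;python3 - <<'E'
from h import *
im,C=shot("wrist","w15"); cv2.imwrite("pics/w15x.png",cv2.resize(im,(800,600),interpolation=cv2.INTER_CUBIC))
blocks(im,C,.050,(150,0,360,256))
E
```

```text
20.75 [ 0.5674 -0.2116  0.1108] [-1.7998e+02 -9.0000e-02 -8.3280e+01] F [0.7 0.2 1. ] M [ 0.08 -0.02  0.04] op 0.0870
20.8 [ 0.5676 -0.2118  0.1113] [-1.7991e+02 -1.0000e-01 -8.3280e+01] F [0.3 0.3 0.5] M [ 0.1  -0.06  0.02] op 0.0869
ctr 0.5686 -0.2143  long 76.4 short 56.1 mm  long-dir 96.9 deg px (np.float64(257.0), np.float64(202.0))
ctr 0.5272 -0.3474  long 71.1 short 40.4 mm  long-dir 96.0 deg px (np.float64(331.0), np.float64(47.0))
```

View pics/w15x.png

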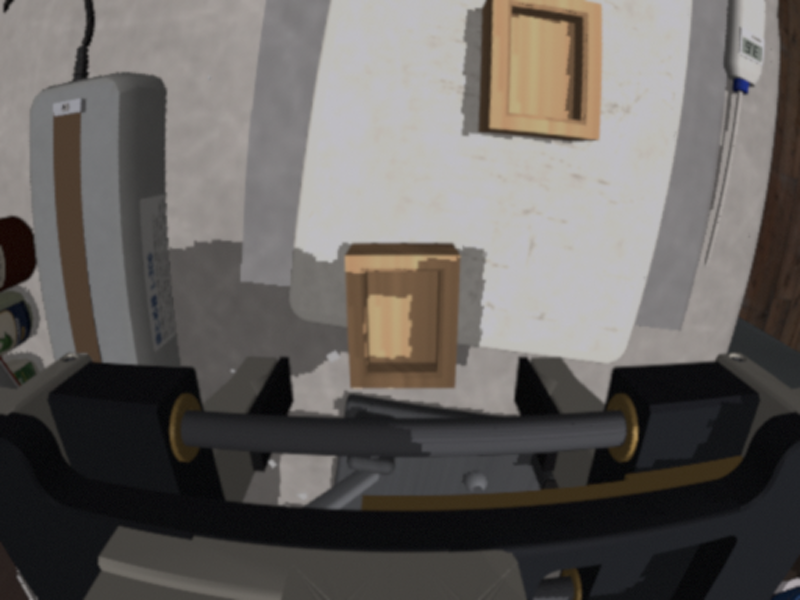

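```bash
python3 - <<'E'
from h import *
np.set_printoptions(precision=4,suppress=True)
_,C6=load("w14"); _,C7=load("w15"); s=.64
Q=[]
for u,v in zip([(290,212),(361,202),(371,291),(305,298)],[(346,259),(459,256),(456,387),(354,387)]):
    p,e=tri([("wrist",(u[0]*s,u[1]*s),C6),("wrist",(v[0]*s,v[1]*s),C7)]); Q.append(p); print(p,np.round(e,4))
print(np.mean(Q,0)); Q=np.array(Q); d=Q[2]-Q[1]+Q[3]-Q[0]; print("long dir",np.degrees(np.arctan2(d[1],d[0])))
print("board edge",onz("wrist",[(330*s,328*s),(480*s,348*s),(580*s,358*s)],.016,C7))
E
```

```text
[ 0.5976 -0.2439  0.0559] [0.0013 0.0013]
[ 0.5428 -0.2481  0.0382] [0.0009 0.0009]
[ 0.5355 -0.1782  0.0492] [0.0006 0.0006]
[ 0.5895 -0.1744  0.0536] [0.0004 0.0004]
[ 0.5664 -0.2111  0.0492]
long dir 96.26816746786746
board edge [[ 0.6086 -0.1915  0.016 ]
 [ 0.5187 -0.1892  0.016 ]
 [ 0.4529 -0.1889  0.016 ]]
```

>>> step_arm(plan="8.7 0 0 2 0 0 0; 8.7 0 0.1 2.5 0 0 0; 8.7 0 0 2 0 0 0; 8.7 0 0 1.5 0 0 0; 8.7 0 0 0.8 0 0 0; 8.7 0 0 0 0 0 0; 6 0 0 0 0 0 0; 0 0 0 0 0 0 0; 0 0 0 0 0 0 0; 0 0 0 0 0 0 0; 0 0 0 0 0 0 0; 0 0 0 0 0 0 0")

```text
clock: 21.85
tool_pos: [0.5667, -0.2124, 0.0225]
orientation: [-179.9, -0.1, -83.3]
force: [0.3, 0.5, 4.0]
opening: 0.056
```

```bash
python3 st.py 2
```

```text
21.85 [ 0.5667 -0.2124  0.0225] [-1.7992e+02 -9.0000e-02 -8.3300e+01] F [0.3 0.5 4. ] M [ 0.29 -0.18 -0.04] op 0.0560
21.9 [ 0.5667 -0.2124  0.0225] [-1.7993e+02 -9.0000e-02 -8.3300e+01] F [-0.6  1.2  5. ] M [ 0.35 -0.17 -0.04] op 0.0558
```

>>> step_arm(plan="0 0 0 -0.5 0 0 0; 0 0 0 -1 0 0 0; 0 0 0 -2 0 0 0; 0 0 0 -3 0 0 0; 0 0 0 -3 0 0 0; 0 0 0 -2 0 0 0; 0 0 0 -1 0 0 0; 0 0 0 0 0 0 0; 0 0 0 0 0 0 0; 0 0 0 0 0 0 0")

```text
clock: 22.73
tool_pos: [0.5648, -0.2119, 0.1451]
orientation: [179.8, -0.0, -83.3]
force: [0.9, -0.4, -2.8]
opening: 0.056
```

```bash
python3 st.py 1;python3 - <<'E'
from h import *
im,C=shot("wrist","w16"); cv2.imwrite("pics/w16x.png",cv2.resize(im,(800,600),interpolation=cv2.INTER_CUBIC))
a=load("w8")[0]; b=im
o=np.hstack([cv2.resize(i[165:320,190:330],None,fx=2.8,fy=2.8,interpolation=cv2.INTER_CUBIC) for i in (a,b)]); cv2.imwrite("pics/cmp16.png",o)
p,r,o=pose()
plan((0.5111,0.0057,0.12),R.from_euler("xyz",[180,0,-94],degrees=True),10,0)
E
```

```text
22.73 [ 0.5648 -0.2119  0.1451] [ 1.7984e+02 -1.0000e-02 -8.3330e+01] F [ 0.9 -0.4 -2.8] M [ 0.1   0.01 -0.02] op 0.0560
0 -2.2 0.3 0.2 0 0 1.1; 0 -2.2 0.3 0.3 0 0 1.1; 0 -2.2 0.4 0.2 0 0 1.1; 0 -2.2 0.4 0.3 0 0 1.1; 0 -2.2 0.4 0.2 0 0 1; 0 -2.2 0.5 0.3 0 0 1.1; 0 -2.2 0.5 0.2 0 0 1; 0 -2.2 0.6 0.3 0.1 0 1.1; 0 -2.2 0.6 0.2 0 0 1; 0 -2.1 0.7 0.3 0.1 0 1.1
end [0.5108 0.0058 0.1199] [-1.7998e+02 -4.0000e-02 -9.4030e+01]
```

View pics/cmp16.png

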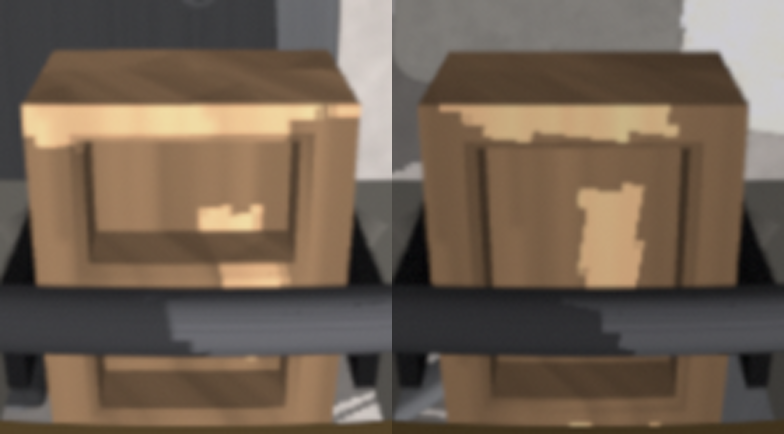

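```bash
cat >> h.py <<'E'
Tc=np.array([0.0811,-0.0003,-0.1579])
def tool_pt(C,uv,ztool):
    # point seen at uv on plane z_tool=ztool, in tool coords (camera fixed in tool: axis (-.299,0,.954), right=+y)
    K=C["K"]; a=(uv[0]-K[0,2])/K[0,0]; b=(uv[1]-K[1,2])/K[1,1]; r=np.hypot(a,b); s=np.sin(r)/r
    ax=np.array([-.2985,0,.9544]); rt=np.array([0,1.,0]); dn=np.cross(ax,rt)
    d=ax*np.cos(r)+rt*a*s+dn*b*s
    return Tc+d*((ztool-Tc[2])/d[2])
E
python3 - <<'E'
from h import *
_,C=load("w8")
for nm,rows,z in (("twin2",[(190+190/2.8,165+103/2.8),(190+190/2.8,165+50/2.8)],(-.0303,.0037)),("longA",[(190+190/2.8,165+103/2.8),(190+190/2.8,165+52/2.8)],(-.0275,.0065))):
    print(nm,[tool_pt(C,u,zz).round(4) for u,zz in zip(rows,z)])
E
```

```text
twin2 [array([ 0.0367, -0.0003, -0.0303]), array([ 0.0361, -0.0003,  0.0037])]
longA [array([ 0.0357, -0.0003, -0.0275]), array([ 0.0349, -0.0003,  0.0065])]
```

>>> step_arm(plan="0 -1.8 0.3 0.2 0 0 1.1; 0 -2.2 0.3 0.3 0 0 1.1; 0 -2.3 0.4 0.2 0 0 1.1; 0 -2.3 0.4 0.3 0 0 1.1; 0 -2.3 0.4 0.2 0 0 1; 0 -2.3 0.5 0.3 0 0 1.1; 0 -2.3 0.5 0.2 0 0 1; 0 -2.2 0.6 0.3 0 0 1.1; 0 -2.2 0.6 0.2 0 0 1; 0 -1.9 0.7 0.3 0 0 1.1; 0 0 0 0 0 0 0; 0 0 0 0 0 0 0")

```text
clock: 23.78
tool_pos: [0.5112, 0.0052, 0.1202]
orientation: [179.9, -0.1, -93.9]
force: [0.1, -0.1, -1.7]
opening: 0.0561
```

>>> step_arm(plan="0 0 0 0 0 0 0; 0 0 0 0 0 0 0")

```text
clock: 23.95
tool_pos: [0.512, 0.004, 0.1209]
orientation: [179.9, -0.1, -94.0]
force: [-0.4, 0.4, -1.3]
opening: 0.0556
```

```bash
python3 st.py 3; python3 - <<'E'
from h import *
im,C=shot("wrist","w17"); cv2.imwrite("pics/w17x.png",cv2.resize(im,(800,600),interpolation=cv2.INTER_CUBIC))
E
```

```text
23.95 [0.512  0.004  0.1209] [ 1.7994e+02 -1.0000e-01 -9.4020e+01] F [-0.4  0.4 -1.3] M [ 0.08 -0.09 -0.03] op 0.0556
24.0 [0.5121 0.0039 0.1211] [ 1.7995e+02 -9.0000e-02 -9.4050e+01] F [-0.3 -0.6 -2. ] M [ 0.02 -0.14 -0.04] op 0.0556
24.05 [0.5121 0.0039 0.1212] [ 1.7997e+02 -8.0000e-02 -9.4060e+01] F [ 0.5  0.3 -2.1] M [ 0.05 -0.04 -0.02] op 0.0557
```

View pics/w17x.png

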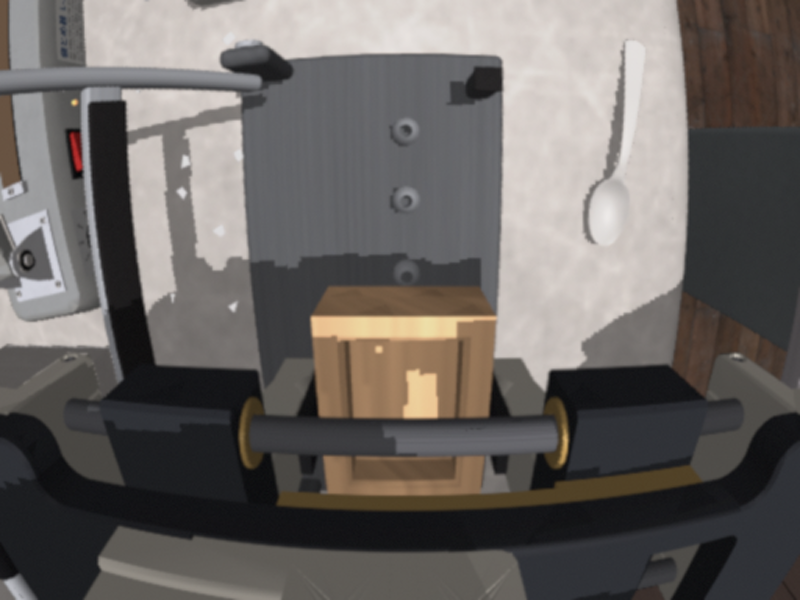

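```bash
python3 - <<'E'
from h import *
np.set_printoptions(precision=4,suppress=True)
im,C=load("w17"); s=.64
P=onz("wrist",[(405*s,131*s),(405*s,200*s),(406*s,271*s)],.030,C); print(P, "st1",(P[0]+P[1])/2, "st2", P[2]+[0.0013,0.019,0])
_,C=load("w14")
P=onz("wrist",[(412*s,370*s),(409*s,406*s),(405*s,470*s)],.030,C);print(P)
E
```

```text
[[ 0.5042 -0.092   0.03  ]
 [ 0.5068 -0.055   0.03  ]
 [ 0.5089 -0.0159  0.03  ]] st1 [ 0.5055 -0.0735  0.03  ] st2 [0.5102 0.0031 0.03  ]
[[ 0.5031 -0.097   0.03  ]
 [ 0.5063 -0.0592  0.03  ]
 [ 0.5112  0.0178  0.03  ]]
```

>>> step_arm(plan="0 -0.1 0.1 1.5 0 0 0; 0 0 0 2 0 0 0; 0 0 0 2 0 0 0; 0 0 0 1.3 0 0 0; 0 0 0 0.8 0 0 0; 0 0 0 0 0 0 0; 0 0 0 0 0 0 0; 0 0 0 0 0 0 0")

```text
clock: 24.77
tool_pos: [0.5119, 0.0056, 0.0463]
orientation: [-179.9, -0.0, -94.0]
force: [0.3, 0.2, -1.3]
opening: 0.0561
```

```bash
python3 st.py 3
```

```text
24.77 [0.5119 0.0056 0.0463] [-1.7994e+02 -5.0000e-02 -9.4010e+01] F [ 0.3  0.2 -1.3] M [ 0.08 -0.04  0.01] op 0.0561
24.82 [0.512  0.0057 0.0464] [-1.7991e+02 -3.0000e-02 -9.4010e+01] F [ 0.4 -0.3 -1.5] M [ 0.07 -0.09  0.06] op 0.0559
24.87 [0.512  0.0057 0.0465] [-1.799e+02 -3.000e-02 -9.400e+01] F [ 0.5  0.2 -1.5] M [ 0.14 -0.02  0.04] op 0.0561
```

>>> step_arm(plan="0 0.06 0.08 0.4 0 0 0; 0 0 0 0.4 0 0 0; 0 0 0 0.4 0 0 0; 0 0 0 0.3 0 0 0; 0 0 0 0 0 0 0; 0 0 0 0 0 0 0")

```text
clock: 25.37
tool_pos: [0.5102, 0.0049, 0.0301]
orientation: [180.0, -0.1, -94.0]
force: [1.3, 0.8, -0.8]
opening: 0.0559
```

```bash
python3 st.py 3
```

```text
25.37 [0.5102 0.0049 0.0301] [ 1.7996e+02 -9.0000e-02 -9.4000e+01] F [ 1.3  0.8 -0.8] M [ 0.13 -0.05 -0.01] op 0.0559
25.42 [0.5103 0.005  0.0303] [ 1.7998e+02 -8.0000e-02 -9.4000e+01] F [ 0.5  0.3 -1.4] M [ 0.09 -0.03  0.03] op 0.0558
25.47 [0.5104 0.005  0.0305] [ 1.7999e+02 -7.0000e-02 -9.4000e+01] F [-0.1 -0.1 -2. ] M [ 0.1  -0.12  0.  ] op 0.0560
```

>>> step_arm(plan="0 0 0 0.3 0 0 0; 0 0 0 0.3 0 0 0; 0 0 0 0.2 0 0 0; 0 0 0 0 0 0 0; 0 0 0 0 0 0 0")

```text
clock: 25.88
tool_pos: [0.5106, 0.0051, 0.0242]
orientation: [-180.0, -0.1, -94.0]
force: [-7.6, 1.4, 21.8]
opening: 0.056
```

```bash
python3 st.py 3
```

```text
25.88 [0.5106 0.0051 0.0242] [-1.7995e+02 -7.0000e-02 -9.3950e+01] F [-7.6  1.4 21.8] M [0.72 3.04 0.02] op 0.0560
25.93 [0.5106 0.0051 0.0242] [-1.7995e+02 -7.0000e-02 -9.3960e+01] F [-7.4  1.3 22.7] M [ 0.66  3.01 -0.03] op 0.0558
25.98 [0.5106 0.005  0.0241] [-1.7995e+02 -7.0000e-02 -9.3960e+01] F [-7.5  2.4 20.8] M [ 0.77  2.95 -0.01] op 0.0558
```

>>> step_arm(plan="0 0 0 -0.15 0 0 0; 7.5 0 0 0 0 0 0; 8.7 0 0 0 0 0 0; 8.7 0 0 0 0 0 0; 8.7 0 0 -1 0 0 0; 8.7 0 0 -2 0 0 0; 8.7 0 0 -3 0 0 0; 8.7 0 0 -3 0 0 0; 8.7 1 0 -1 0 0 0; 8.7 2 0 0 0 0 0; 8.7 2 0 0 0 0 0; 8.7 1 0 0 0 0 0")

```text
clock: 26.98
tool_pos: [0.5059, -0.0561, 0.1248]
orientation: [-180.0, -0.1, -94.0]
force: [0.2, -0.0, 0.4]
opening: 0.0869
```

>>> step_arm(plan="8.7 0 0 0 0 0 0; 8.7 0 0 0 0 0 0")

```text
clock: 27.15
tool_pos: [0.5061, -0.0552, 0.1241]
orientation: [180.0, -0.1, -94.1]
force: [0.2, 0.1, 0.1]
opening: 0.0873
```

```bash
python3 st.py 2; python3 - <<'E'
from h import *
im,C=shot("wrist","w18"); cv2.imwrite("pics/w18x.png",cv2.resize(im,(800,600),interpolation=cv2.INTER_CUBIC))
blocks(im,C,.052,(0,0,360,240))
it,Ct=shot("top","t18"); crop(it,100,120,405,290,2.6,"pics/t18x.png")
E
```

```text
27.15 [ 0.5061 -0.0552  0.1241] [ 1.80e+02 -6.00e-02 -9.41e+01] F [0.2 0.1 0.1] M [ 0.12 -0.08  0.03] op 0.0873
27.2 [ 0.5062 -0.0548  0.1241] [ 1.7999e+02 -7.0000e-02 -9.4050e+01] F [ 0.4 -0.5 -0.6] M [ 0.11 -0.08  0.01] op 0.0869
ctr 0.5078 -0.0322  long 56.7 short 21.6 mm  long-dir 176.0 deg px (np.float64(258.0), np.float64(228.0))
ctr 0.7622 -0.2091  long 165.6 short 20.4 mm  long-dir 93.6 deg px (np.float64(2.0), np.float64(77.0))
```

View pics/w18x.png

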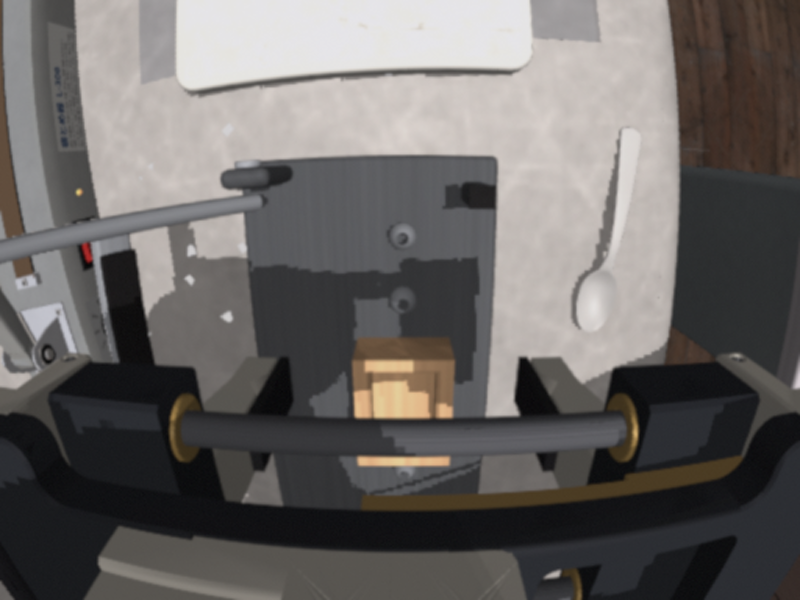

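View pics/t18x.png

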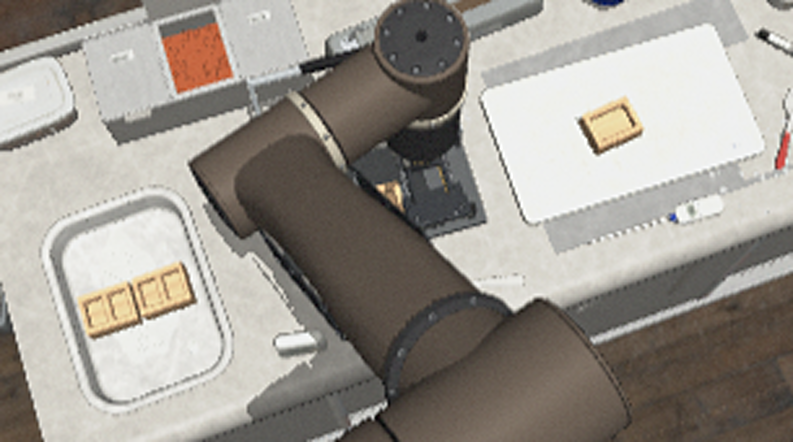

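```bash
python3 - <<'E'
from h import *
plan((0.5147,-0.349,0.115),R.from_euler("xyz",[180,0,-85.1],degrees=True),10,8.7)
E
```

```text
8.7 2.9 -0.3 0.1 0 0 -0.9; 8.7 2.9 -0.2 0.1 0 0 -0.9; 8.7 3 -0.2 0.1 0 0 -0.9; 8.7 2.9 -0.2 0.1 0 0 -0.9; 8.7 3 -0.1 0.1 0 0 -0.9; 8.7 2.9 -0.1 0.1 0 0 -0.9; 8.7 3 0 0.1 0 0 -0.9; 8.7 2.9 0.1 0.1 0 0 -0.9; 8.7 3 0.1 0.1 0 0 -0.8; 8.7 2.9 0.1 0 0 -0.1 -0.9
end [ 0.5146 -0.3486  0.1153] [ 1.7998e+02  3.0000e-02 -8.5090e+01]
```

>>> step_arm(plan="8.7 2.9 -0.3 0.1 0 0 -0.9; 8.7 2.9 -0.2 0.1 0 0 -0.9; 8.7 3 -0.2 0.1 0 0 -0.9; 8.7 2.9 -0.2 0.1 0 0 -0.9; 8.7 3 -0.1 0.1 0 0 -0.9; 8.7 2.9 -0.1 0.1 0 0 -0.9; 8.7 3 0 0.1 0 0 -0.9; 8.7 2.9 0.1 0.1 0 0 -0.9; 8.7 3 0.1 0.1 0 0 -0.8; 8.7 2.9 0.1 0 0 0 -0.9; 8.7 0 0 0 0 0 0; 8.7 0 0 0 0 0 0")

```text
clock: 28.3
tool_pos: [0.5143, -0.3499, 0.1145]
orientation: [179.9, -0.0, -85.2]
force: [0.0, 0.4, 0.4]
opening: 0.087
```

>>> step_arm(plan="8.7 0 0 0 0 0 0; 8.7 0 0 0 0 0 0")

```text
clock: 28.47
tool_pos: [0.5145, -0.348, 0.1153]
orientation: [180.0, -0.1, -85.1]
force: [-0.2, -0.1, 0.4]
opening: 0.0872
```

```bash
python3 st.py 2; python3 - <<'E'
from h import *
im,C=shot("wrist","w19"); cv2.imwrite("pics/w19x.png",cv2.resize(im,(800,600),interpolation=cv2.INTER_CUBIC))
blocks(im,C,.050,(100,100,360,256))
E
```

```text
28.47 [ 0.5145 -0.348   0.1153] [ 1.7997e+02 -5.0000e-02 -8.5050e+01] F [-0.2 -0.1  0.4] M [ 0.09 -0.06 -0.01] op 0.0872
28.52 [ 0.5146 -0.3479  0.1154] [ 1.7998e+02 -6.0000e-02 -8.5040e+01] F [-0.3 -0.4  1.2] M [ 0.09 -0.05  0.01] op 0.0871
ctr 0.5145 -0.3539  long 75.9 short 56.2 mm  long-dir 95.0 deg px (np.float64(259.0), np.float64(196.0))
```

View pics/w19x.png

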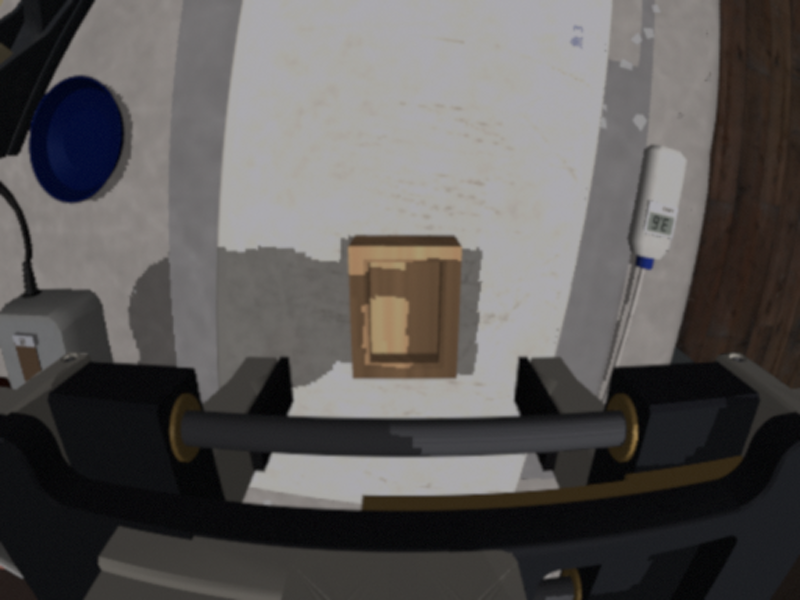

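```bash
python3 - <<'E'
from h import *
np.set_printoptions(precision=4,suppress=True)
_,C6=load("w14"); _,C7=load("w19"); s=.64
Q=[]
for u,v in zip([(354,35),(427,27),(435,117),(362,123)],[(348,248),(461,247),(458,378),(353,378)]):
    p,e=tri([("wrist",(u[0]*s,u[1]*s),C6),("wrist",(v[0]*s,v[1]*s),C7)]); Q.append(p); print(p,np.round(e,4), onz("wrist",[(v[0]*s,v[1]*s)],.05,C7)[0,:2])
print(np.mean(Q,0))
E
```

```text
[ 0.5446 -0.383   0.0482] [0.0004 0.0004] [ 0.5447 -0.3834]
[ 0.4886 -0.3884  0.0475] [0.0006 0.0006] [ 0.4895 -0.3887]
[ 0.4823 -0.3156  0.046 ] [0.0009 0.0009] [ 0.4821 -0.3177]
[ 0.5389 -0.3116  0.0477] [0.0002 0.0002] [ 0.5385 -0.3128]
[ 0.5136 -0.3497  0.0473]
```

>>> step_arm(plan="8.7 0.2 0 2 0 0 0; 8.7 0 0 2.5 0 0 0; 8.7 0 0 2.5 0 0 0; 8.7 0 0 1.5 0 0 0; 8.7 0 0 0.8 0 0 0; 8.7 0 0 0 0 0 0; 6 0 0 0 0 0 0; 0 0 0 0 0 0 0; 0 0 0 0 0 0 0; 0 0 0 0 0 0 0; 0 0 0 0 0 0 0; 0 0 0 0 0 0 0")

```text
clock: 29.57
tool_pos: [0.5148, -0.3513, 0.0231]
orientation: [-180.0, -0.1, -85.1]
force: [-1.0, 1.3, 4.2]
opening: 0.056
```

```bash
python3 st.py 2
```

```text
29.57 [ 0.5148 -0.3513  0.0231] [-1.7996e+02 -9.0000e-02 -8.5110e+01] F [-1.   1.3  4.2] M [ 0.39  0.14 -0.15] op 0.0560
29.62 [ 0.5148 -0.3513  0.0231] [-1.7997e+02 -9.0000e-02 -8.5110e+01] F [-0.   1.4  4.7] M [ 0.55  0.29 -0.08] op 0.0559
```

Bottom is at TCP −0.0071. Lift.

>>> step_arm(plan="0 0 0 -0.5 0 0 0; 0 0 0 -1 0 0 0; 0 0 0 -2 0 0 0; 0 0 0 -3 0 0 0; 0 0 0 -2.5 0 0 0; 0 0 0 -1 0 0 0; 0 0 0 0 0 0 0; 0 0 0 0 0 0 0; 0 0 0 0 0 0 0")

```text
clock: 30.37
tool_pos: [0.5136, -0.3506, 0.1211]
orientation: [179.9, 0.0, -85.1]
force: [-0.9, 0.3, -2.0]
opening: 0.0561
```

```bash
python3 st.py 2;python3 - <<'E'
from h import *
im,C=shot("wrist","w20")
cv2.imwrite("pics/cmp20.png",cv2.resize(im[165:320,190:330],None,fx=2.8,fy=2.8,interpolation=cv2.INTER_CUBIC))
plan((0.505,-0.0741,0.12),R.from_euler("xyz",[180,0,-94],degrees=True),10,0)
E
```

```text
30.37 [ 0.5136 -0.3506  0.1211] [ 1.7989e+02  1.0000e-02 -8.5130e+01] F [-0.9  0.3 -2. ] M [ 0.12 -0.02 -0.01] op 0.0561
30.42 [ 0.5135 -0.3506  0.1208] [ 1.7986e+02  1.0000e-02 -8.5130e+01] F [ 0.2 -0.2 -1.7] M [ 0.08 -0.04 -0.02] op 0.0558
0 -2.8 -0.1 0 0 0 0.9; 0 -2.8 -0.1 0 0 0 0.9; 0 -2.8 -0.1 0 0 0 0.9; 0 -2.8 0 0 0 0 0.9; 0 -2.7 0 0 0 0 0.9; 0 -2.8 0.1 0 0 0 0.9; 0 -2.7 0.1 0 0 0 0.9; 0 -2.8 0.1 0 0.1 0 0.9; 0 -2.7 0.2 0 0 0 0.8; 0 -2.7 0.2 0.1 0.1 0 0.9
end [ 0.5054 -0.0746  0.1197] [-1.7996e+02 -1.0000e-02 -9.4020e+01]
```

View pics/cmp20.png

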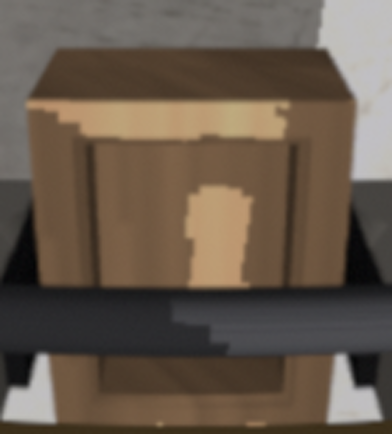

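>>> step_arm(plan="0 -2.2 -0.1 0 0 0 0.9; 0 -2.8 -0.1 0 0 0 0.9; 0 -2.9 -0.1 0 0 0 0.9; 0 -2.9 0 0 0 0 0.9; 0 -2.9 0 0 0 0 0.9; 0 -2.9 0.1 0 0 0 0.9; 0 -2.9 0.1 0 0 0 0.9; 0 -2.9 0.1 0 0 0 0.9; 0 -2.8 0.2 0 0 0 0.8; 0 -2.4 0.2 0.1 0 0 0.9; 0 0 0 0 0 0 0; 0 0 0 0 0 0 0")

```text
clock: 31.47
tool_pos: [0.5061, -0.0739, 0.1202]
orientation: [179.9, -0.1, -93.9]
force: [0.9, -0.0, -0.9]
opening: 0.0554
```

>>> step_arm(plan="0 0 0 0 0 0 0; 0 0 0 0 0 0 0")

```text
clock: 31.63
tool_pos: [0.5063, -0.0756, 0.1205]
orientation: [179.9, -0.1, -94.0]
force: [0.5, 0.2, -2.4]
opening: 0.056
```

```bash
python3 st.py 3; python3 - <<'E'
from h import *
im,C=shot("wrist","w21"); cv2.imwrite("pics/w21x.png",cv2.resize(im,(800,600),interpolation=cv2.INTER_CUBIC))
print([tool_pt(C,(190+190/2.8,165+r/2.8),z).round(4) for r,z in ((100,-.0269),(48,.0071))])
E
```

```text
31.63 [ 0.5063 -0.0756  0.1205] [ 1.7994e+02 -9.0000e-02 -9.4040e+01] F [ 0.5  0.2 -2.4] M [ 0.13 -0.09 -0.04] op 0.0560
31.68 [ 0.5063 -0.0757  0.1206] [ 1.7995e+02 -8.0000e-02 -9.4060e+01] F [-0.1  0.  -1.4] M [ 0.14 -0.06 -0.01] op 0.0556
31.73 [ 0.5064 -0.0758  0.1208] [ 1.7997e+02 -8.0000e-02 -9.4080e+01] F [-0.6 -0.5 -1.2] M [ 0.11 -0.02 -0.  ] op 0.0555
[array([ 0.036 , -0.0003, -0.0269]), array([ 0.0356, -0.0003,  0.0071])]
```

View pics/w21x.png

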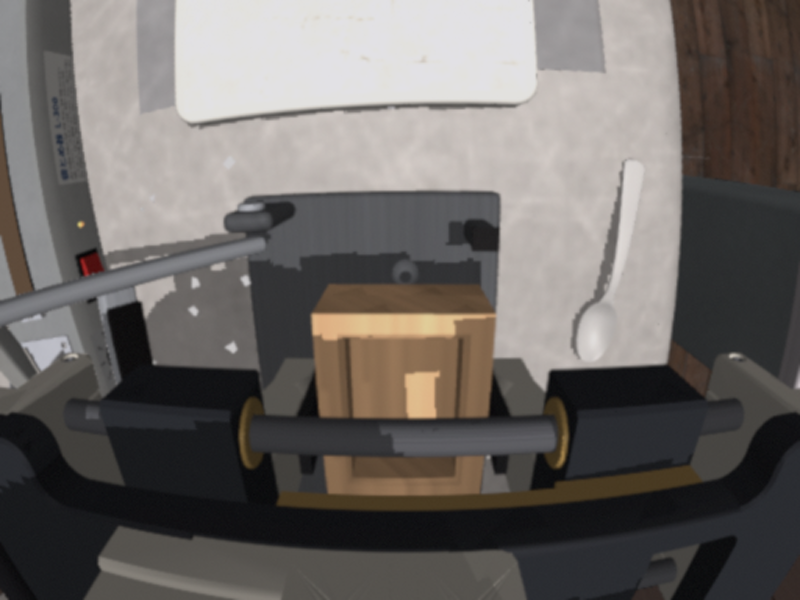

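>>> step_arm(plan="0 -0.15 0.1 1.5 0 0 0; 0 0 0 2 0 0 0; 0 0 0 2 0 0 0; 0 0 0 1.2 0 0 0; 0 0 0 0.7 0 0 0; 0 0 0 0 0 0 0; 0 0 0 0 0 0 0; 0 0 0 0 0 0 0")

```text
clock: 32.45
tool_pos: [0.5064, -0.0736, 0.0478]
orientation: [-179.9, -0.1, -94.0]
force: [0.1, 0.8, -1.6]
opening: 0.0558
```

```bash
python3 st.py 3
```

```text
32.45 [ 0.5064 -0.0736  0.0478] [-1.7993e+02 -6.0000e-02 -9.4010e+01] F [ 0.1  0.8 -1.6] M [ 0.1  -0.11 -0.02] op 0.0558
32.5 [ 0.5064 -0.0735  0.048 ] [-1.7991e+02 -5.0000e-02 -9.4010e+01] F [-0.5  0.1 -1.3] M [ 0.12  0.01 -0.02] op 0.0559
32.55 [ 0.5064 -0.0734  0.048 ] [-1.7991e+02 -4.0000e-02 -9.4010e+01] F [-0.3  0.8 -1.6] M [ 0.14 -0.03 -0.  ] op 0.0554
```

>>> step_arm(plan="0 0.08 0.1 0.4 0 0 0; 0 0 0 0.4 0 0 0; 0 0 0 0.4 0 0 0; 0 0 0 0.4 0 0 0; 0 0 0 0 0 0 0; 0 0 0 0 0 0 0")

```text
clock: 33.05
tool_pos: [0.5045, -0.0742, 0.0307]
orientation: [180.0, -0.1, -94.0]
force: [0.8, -0.7, -0.6]
opening: 0.0557
```

```bash
python3 st.py 2
```

```text
33.05 [ 0.5045 -0.0742  0.0307] [ 1.7995e+02 -8.0000e-02 -9.4000e+01] F [ 0.8 -0.7 -0.6] M [ 0.11 -0.07 -0.05] op 0.0557
33.1 [ 0.5045 -0.0742  0.0309] [ 1.7996e+02 -8.0000e-02 -9.4000e+01] F [-0.2 -0.4 -2.3] M [ 0.04 -0.08 -0.03] op 0.0556
```

>>> step_arm(plan="0 0 0 0.3 0 0 0; 0 0 0 0.3 0 0 0; 0 0 0 0.2 0 0 0; 0 0 0 0 0 0 0; 0 0 0 0 0 0 0")

```text
clock: 33.52
tool_pos: [0.5048, -0.0742, 0.0248]
orientation: [-180.0, -0.1, -94.0]
force: [-6.7, 2.7, 22.2]
opening: 0.0559
```

```bash
python3 st.py 2
```

```text
33.52 [ 0.5048 -0.0742  0.0248] [-1.7996e+02 -8.0000e-02 -9.3960e+01] F [-6.7  2.7 22.2] M [ 1.08  2.96 -0.08] op 0.0559
33.57 [ 0.5048 -0.0742  0.0247] [-1.7996e+02 -8.0000e-02 -9.3960e+01] F [-7.6  2.1 22.6] M [ 1.12  2.9  -0.08] op 0.0556
```

>>> step_arm(plan="0 0 0 -0.15 0 0 0; 7.5 0 0 0 0 0 0; 8.7 0 0 0 0 0 0; 8.7 0 0 0 0 0 0; 8.7 0 0 -1 0 0 0; 8.7 0 0 -2 0 0 0; 8.7 0 0 -3 0 0 0; 8.7 -1 0 -3 0 0 0; 8.7 -2 0 -3 0 0 0; 8.7 -3 0 -3 0 0 0; 8.7 -3 0 -3 0 0 0; 8.7 -2 0 -1 0 0 0")

```text
clock: 34.57
tool_pos: [0.5142, 0.0367, 0.2189]
orientation: [-179.6, 0.1, -94.0]
force: [1.2, -0.2, 0.3]
opening: 0.0871
```

>>> step_arm(plan="8.7 -2 0 -1 0 0 0; 8.7 -1 0 -1 0 0 0; 8.7 0 0 0 0 0 0; 8.7 0 0 0 0 0 0")

```text
clock: 34.9
tool_pos: [0.5143, 0.0648, 0.2337]
orientation: [-180.0, -0.0, -93.9]
force: [0.1, -0.4, -0.4]
opening: 0.087
```

```bash
python3 st.py 2; python3 - <<'E'
from h import *
im,C=shot("wrist","w22"); cv2.imwrite("pics/w22x.png",cv2.resize(im,(800,600),interpolation=cv2.INTER_CUBIC))
blocks(im,C,.052,(200,0,310,225))
it,Ct=shot("top","t22"); crop(it,100,120,405,290,2.6,"pics/t22x.png")
it,Ct=shot("side","s22"); crop(it,140,90,440,290,2.6,"pics/s22x.png")
E
```

```text
34.9 [0.5143 0.0648 0.2337] [-1.7998e+02 -5.0000e-02 -9.3950e+01] F [ 0.1 -0.4 -0.4] M [ 0.06 -0.04 -0.01] op 0.0870
34.95 [0.5139 0.0642 0.233 ] [ 1.7995e+02 -8.0000e-02 -9.4000e+01] F [-0.2 -0.2 -0.2] M [ 0.1  -0.04  0.02] op 0.0866
ctr 0.5106 0.0058  long 72.5 short 57.7 mm  long-dir 85.7 deg px (np.float64(257.0), np.float64(122.0))
ctr 0.5047 -0.0732  long 74.5 short 57.2 mm  long-dir 86.0 deg px (np.float64(257.0), np.float64(53.0))
```

View pics/w22x.png

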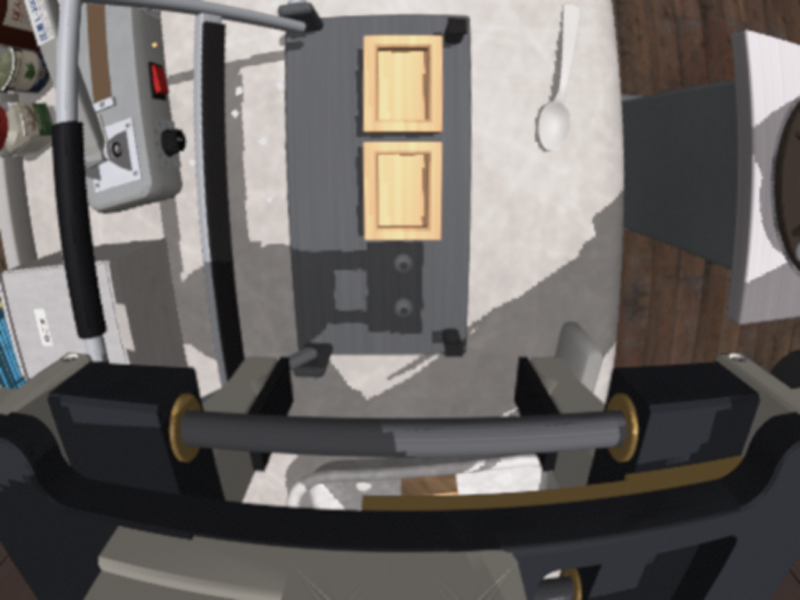

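View pics/s22x.png

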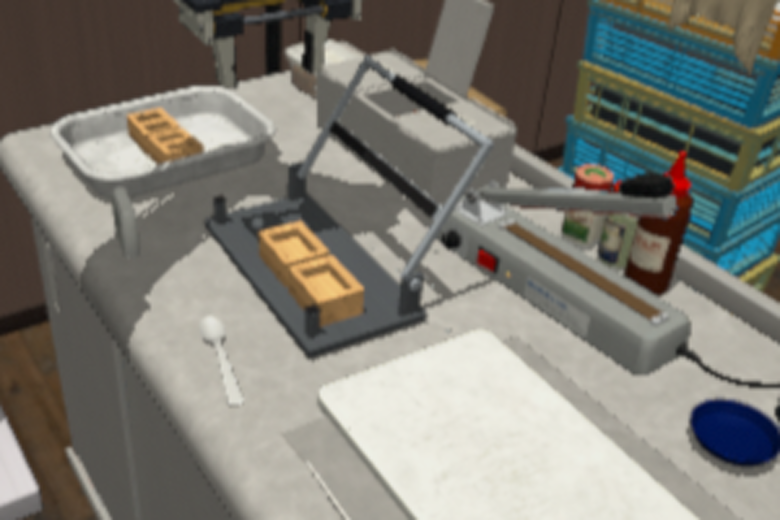

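```bash
python3 - <<'E'
from h import *
np.set_printoptions(precision=4,suppress=True)
_,C6=load("w6"); _,C7=load("w22"); s=.64
for u,v in (((136,180),(68,123)),((157,342),(90,335))):
    print(tri([("wrist",(u[0]*s,u[1]*s),C6),("wrist",(v[0]*s,v[1]*s),C7)]))
# top cam t13 sleeve mid & side s22 mid
print(tri([("top",(100+340/2.6,120+57/2.6),None),("side",(140+424/2.6,90+98/2.6),None),("wrist",(79*s,229*s),C7)]))
E
```

```text
(array([ 0.6696, -0.0581,  0.1992]), [np.float64(0.0005430751447306312), np.float64(0.0005430751447306124)])
(array([0.6834, 0.0532, 0.1941]), [np.float64(0.00036043623937905136), np.float64(0.000360436239379032)])
(array([ 0.6746, -0.005 ,  0.1984]), [np.float64(0.0005480560732400746), np.float64(0.0033193968335440793), np.float64(0.002954344064317944)])
```

```bash
python3 - <<'E'
from h import *
p,r=plan((0.6755,-0.005,0.265),R.from_euler("xyz",[180,0,-94],degrees=True),7,4.5)
E
```

```text
4.5 0.8 -2.4 -0.5 0 0 0; 4.5 0.8 -2.4 -0.5 0 0 0; 4.5 0.8 -2.4 -0.5 0 0 0; 4.5 0.8 -2.4 -0.4 0 0 0; 4.5 0.8 -2.3 -0.5 0 0 0; 4.5 0.9 -2.4 -0.4 0 -0.1 0; 4.5 0.8 -2.3 -0.5 0.1 0 -0.1
end [ 0.6754 -0.0049  0.2654] [-1.7999e+02 -1.0000e-02 -9.3970e+01]
```

>>> step_arm(plan="4.5 0.8 -1.6 -0.6 0 0 0; 4.5 0.8 -2.4 -0.6 0 0 0; 4.5 0.8 -2.6 -0.5 0 0 0; 4.5 0.8 -2.6 -0.4 0 0 0; 4.5 0.8 -2.6 -0.4 0 0 0; 4.5 0.9 -2.4 -0.4 0 0 0; 4.5 0.8 -2 -0.4 0 0 0; 4.5 0 0 0 0 0 0; 4.5 0 0 0 0 0 0; 4.5 0 0 0 0 0 0")

```text
clock: 35.93
tool_pos: [0.6713, -0.0041, 0.2653]
orientation: [179.9, -0.1, -94.1]
force: [0.3, -0.3, -0.6]
opening: 0.0454
```

```bash
python3 st.py 2; python3 - <<'E'
from h import *
im,C=shot("wrist","w23"); cv2.imwrite("pics/w23x.png",cv2.resize(im,(800,600),interpolation=cv2.INTER_CUBIC))
E
```

```text
35.93 [ 0.6713 -0.0041  0.2653] [ 1.7989e+02 -9.0000e-02 -9.4070e+01] F [ 0.3 -0.3 -0.6] M [ 0.11 -0.01  0.02] op 0.0454
35.98 [ 0.6712 -0.0038  0.2658] [ 1.7993e+02 -8.0000e-02 -9.4030e+01] F [-0.1 -0.6 -0. ] M [ 0.11 -0.02  0.08] op 0.0451
```

View pics/w23x.png

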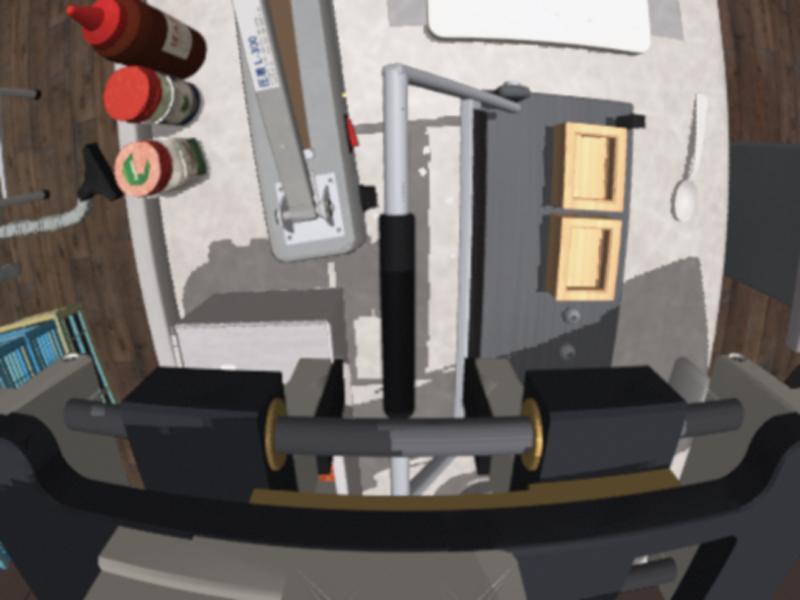

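>>> step_arm(plan="4.5 0 0 2.5 0 0 0; 4.5 0 0 2.5 0 0 0; 4.5 0 0 2 0 0 0; 4 0 0 1.5 0 0 0; 3.4 0 0 0.4 0 0 0; 3 0 0 0 0 0 0; 3 0 0 0 0 0 0; 3 0 0 0 0 0 0")

```text
clock: 36.7
tool_pos: [0.6727, -0.0033, 0.1791]
orientation: [-179.9, -0.0, -94.0]
force: [0.4, 0.5, 0.2]
opening: 0.0303
```

```bash
python3 st.py 2; python3 - <<'E'
from h import *
im=snapshot("wrist"); crop(im,130,150,400,384,2.5,"pics/w24.png")
A=np.linspace(2.147,0.38,15); x=-0.165*np.cos(A); z=0.165*np.sin(A)
print("; ".join(f"3 0 {-100*a:.1f} {-100*b:.1f} 0 0 0" for a,b in zip(np.diff(x),np.diff(z))), "sum",x[-1]-x[0],z[-1]-z[0])
E
```

```text
36.7 [ 0.6727 -0.0033  0.1791] [-1.7987e+02 -4.0000e-02 -9.3980e+01] F [0.4 0.5 0.2] M [ 0.06 -0.06  0.  ] op 0.0303
36.75 [ 0.6727 -0.0034  0.1791] [-1.7987e+02 -3.0000e-02 -9.3990e+01] F [0.1 0.  0.5] M [ 0.07 -0.02 -0.03] op 0.0302
3 0 1.8 -1.0 0 0 0; 3 0 1.9 -0.8 0 0 0; 3 0 2.0 -0.5 0 0 0; 3 0 2.1 -0.3 0 0 0; 3 0 2.1 -0.0 0 0 0; 3 0 2.1 0.2 0 0 0; 3 0 2.0 0.5 0 0 0; 3 0 1.9 0.8 0 0 0; 3 0 1.8 1.0 0 0 0; 3 0 1.7 1.2 0 0 0; 3 0 1.5 1.4 0 0 0; 3 0 1.3 1.6 0 0 0; 3 0 1.1 1.8 0 0 0; 3 0 0.9 1.9 0 0 0 sum -0.24312900898155893 -0.07715674326972374
```

View pics/w24.png

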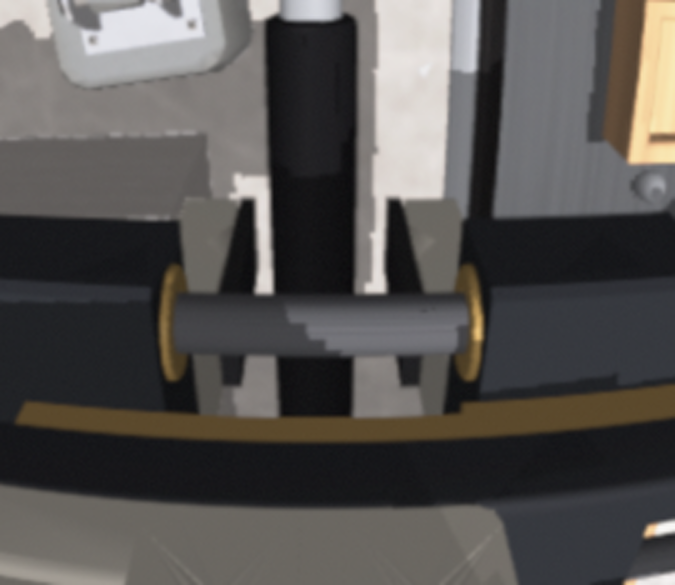

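>>> step_arm(plan="3 0 1.8 -1 0 0 0; 3 0 1.9 -0.8 0 0 0; 3 0 2 -0.5 0 0 0; 3 0 2.1 -0.3 0 0 0; 3 0 2.1 0 0 0 0; 3 0 2.1 0.2 0 0 0; 3 0 2 0.5 0 0 0; 3 0 1.9 0.8 0 0 0")

```text
clock: 37.47
tool_pos: [0.514, 0.0078, 0.1904]
orientation: [-179.7, 0.0, -94.0]
force: [1.8, -0.4, 0.7]
opening: 0.0304
```

```bash
python3 st.py 1; python3 - <<'E'
from h import *
im=snapshot("side"); crop(im,140,90,440,290,2.6,"pics/s25.png")
E
```

```text
37.47 [0.514  0.0078 0.1904] [-1.7972e+02  3.0000e-02 -9.3990e+01] F [ 1.8 -0.4  0.7] M [ 0.14 -0.6   0.01] op 0.0304
```

View pics/s25.png

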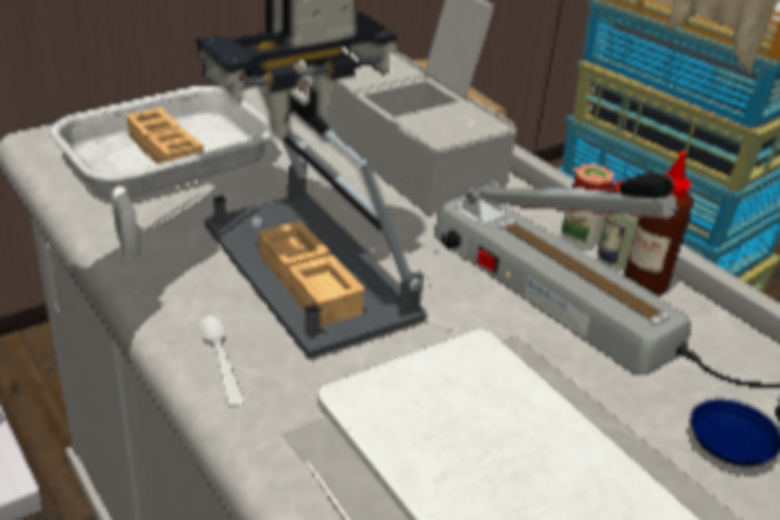

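>>> step_arm(plan="3 0 1.8 1 0 0 0; 3 0 1.7 1.2 0 0 0; 3 0 1.5 1.4 0 0 0; 3 0 1.3 1.6 0 0 0; 3 0 1.1 1.8 0 0 0; 3 0 0.9 1.9 0 0 0; 3 0 0 0 0 0 0; 3 0 0 0 0 0 0")

```text
clock: 38.18
tool_pos: [0.4306, 0.0133, 0.0998]
orientation: [180.0, -0.1, -94.0]
force: [0.2, -0.2, 0.4]
opening: 0.0297
```

```bash
python3 st.py 2; python3 - <<'E'
from h import *
im=snapshot("side"); crop(im,140,90,440,290,2.6,"pics/s26.png")
im,C=shot("wrist","w26"); crop(im,80,80,400,384,2.0,"pics/w26c.png")
E
```

```text
38.18 [0.4306 0.0133 0.0998] [ 1.7998e+02 -9.0000e-02 -9.3960e+01] F [ 0.2 -0.2  0.4] M [ 0.11 -0.07  0.05] op 0.0297
38.23 [0.4311 0.0134 0.1002] [-1.7998e+02 -7.0000e-02 -9.3970e+01] F [1.2 0.5 0.6] M [ 0.07 -0.1   0.  ] op 0.0297
```

View pics/s26.png

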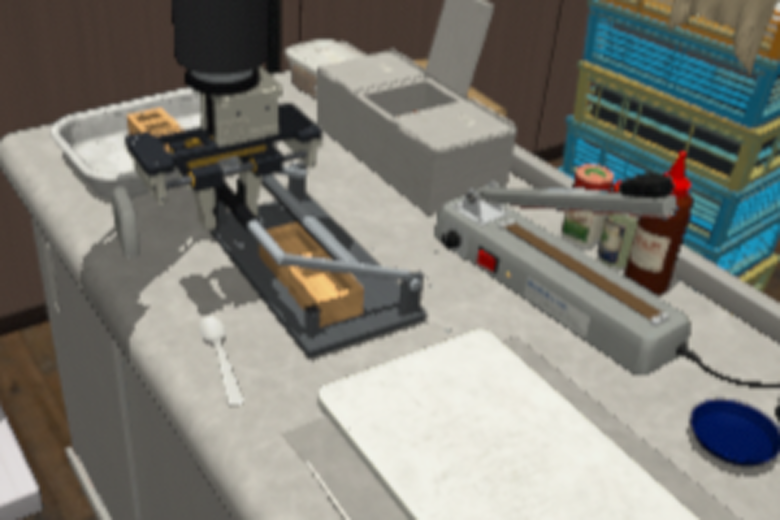

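View pics/w26c.png

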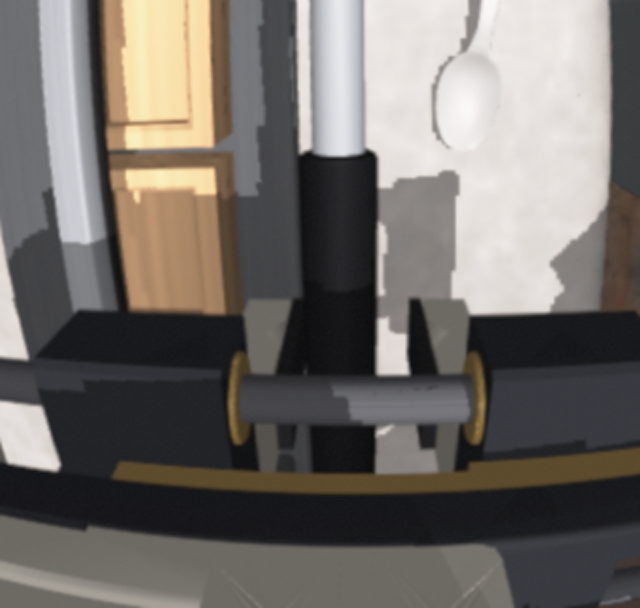

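>>> step_arm(plan="4.2 0 0 0 0 0 0; 4.2 0 0 0 0 0 0; 4.2 0 0 -2 0 0 0; 4.2 0 0 -3 0 0 0; 0 0 0 -1.5 0 0 0; 0 0 0 0 0 0 0; 0 0 0 0 0 0 0; 0 0 0 0 0 0 0")

```text
clock: 39.0
tool_pos: [0.4302, 0.0132, 0.1641]
orientation: [180.0, -0.1, -94.0]
force: [0.2, -0.5, -0.5]
opening: 0.0209
```

```bash
python3 st.py 2; python3 - <<'E'
from h import *
im,C=shot("wrist","w27"); cv2.imwrite("pics/w27x.png",cv2.resize(im,(800,600),interpolation=cv2.INTER_CUBIC))
im,C=shot("side","s27"); crop(im,140,90,440,290,2.6,"pics/s27.png")
E
```

```text
39.0 [0.4302 0.0132 0.1641] [ 1.7997e+02 -6.0000e-02 -9.4030e+01] F [ 0.2 -0.5 -0.5] M [ 0.08 -0.05 -0.  ] op 0.0209
39.05 [0.43   0.013  0.1638] [ 1.7993e+02 -9.0000e-02 -9.4030e+01] F [ 0.6 -0.8 -0.2] M [ 0.07 -0.11  0.03] op 0.0171
```

View pics/w27x.png

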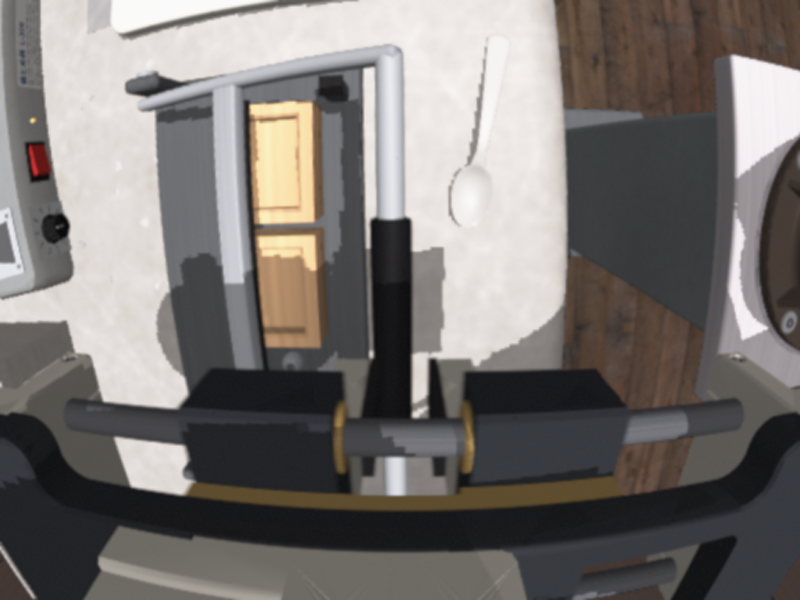

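View pics/s27.png

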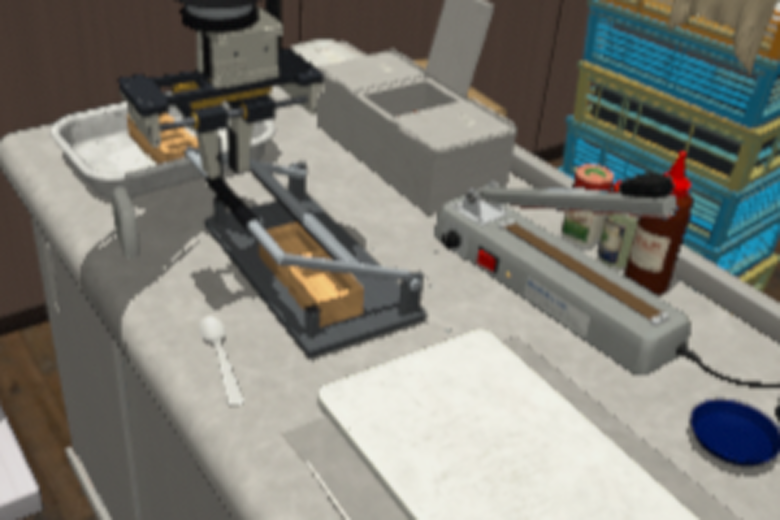

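>>> step_arm(plan="0 0 0 0 0 0 0; 0 0 0 0 0 0 0; 0 0 0 1.5 0 0 0; 0 0 0 1.5 0 0 0; 0 0 0.1 1.2 0 0 0; 0 0 0.1 1.2 0 0 0; 0 0 0.1 1.2 0 0 0; 0 0 0.1 1.2 0 0 0; 0 0 0.1 0.8 0 0 0; 0 0 0.1 0.5 0 0 0; 0 0 0 0 0 0 0")

```text
clock: 40.07
tool_pos: [0.4239, 0.0133, 0.0725]
orientation: [179.9, -0.1, -94.0]
force: [-1.2, -0.6, 0.5]
opening: 0.0005
```

```bash
python3 st.py 3
```

```text
40.07 [0.4239 0.0133 0.0725] [ 1.799e+02 -1.200e-01 -9.401e+01] F [-1.2 -0.6  0.5] M [ 0.09  0.05 -0.03] op 0.0005
40.12 [0.4243 0.0135 0.0731] [ 1.7994e+02 -1.0000e-01 -9.4000e+01] F [0.  0.4 0.9] M [ 0.06 -0.02  0.  ] op 0.0004
40.17 [0.4247 0.0136 0.0736] [ 1.8e+02 -8.0e-02 -9.4e+01] F [-0.1 -0.4 -0.2] M [ 0.09 -0.1  -0.02] op 0.0005
```

>>> step_arm(plan="0 0 0 0.3 0 0 0; 0 0 0 0.3 0 0 0; 0 0 0 0.2 0 0 0; 0 0 0 0 0 0 0; 0 0 0 0 0 0 0")

```text
clock: 40.58
tool_pos: [0.4256, 0.0139, 0.0681]
orientation: [-179.9, -0.0, -93.9]
force: [-12.2, 1.3, 38.5]
opening: 0.0003
```

```bash
python3 st.py 2
```

```text
40.58 [0.4256 0.0139 0.0681] [-1.7987e+02 -4.0000e-02 -9.3930e+01] F [-12.2   1.3  38.5] M [ 0.83  4.81 -0.01] op 0.0003
40.63 [0.4256 0.0139 0.0681] [-1.7986e+02 -4.0000e-02 -9.3930e+01] F [-12.5   1.1  38.5] M [0.87 4.74 0.01] op 0.0005
```

>>> step_arm(plan="0 0 0 -0.5 0 0 0; 0 0 0 -1 0 0 0; 0 0 0 -3 0 0 0; 0 0 0 -3 0 0 0; 0 0 0 -3 0 0 0; 0 0 -1 -3 0 0 0; 0 0 -2 -3 0 0 0; 0 0 -2 -3 0 0 0; 0 0 -1 -1 0 0 0; 0 0 0 0 0 0 0; 0 0 0 0 0 0 0; 0 0 0 0 0 0 0")

```text
clock: 41.63
tool_pos: [0.4833, 0.0095, 0.2692]
orientation: [179.9, -0.1, -94.0]
force: [-1.5, 0.3, 0.1]
opening: -0.0002
```

```bash
python3 st.py 2; python3 - <<'E'
from h import *
im,C=shot("wrist","w28"); cv2.imwrite("pics/w28x.png",cv2.resize(im,(800,600),interpolation=cv2.INTER_CUBIC))
im,C=shot("side","s28"); crop(im,140,90,440,290,2.6,"pics/s28.png")
im,C=shot("top","t28"); crop(im,100,120,405,290,2.6,"pics/t28.png")
E
```

```text
41.63 [0.4833 0.0095 0.2692] [ 1.7989e+02 -8.0000e-02 -9.4030e+01] F [-1.5  0.3  0.1] M [ 0.12  0.02 -0.06] op -0.0002
41.68 [0.4832 0.0094 0.2692] [ 1.7988e+02 -1.0000e-01 -9.4020e+01] F [-0.1 -0.2  0.6] M [ 0.09 -0.06 -0.  ] op 0.0008
```

View pics/w28x.png

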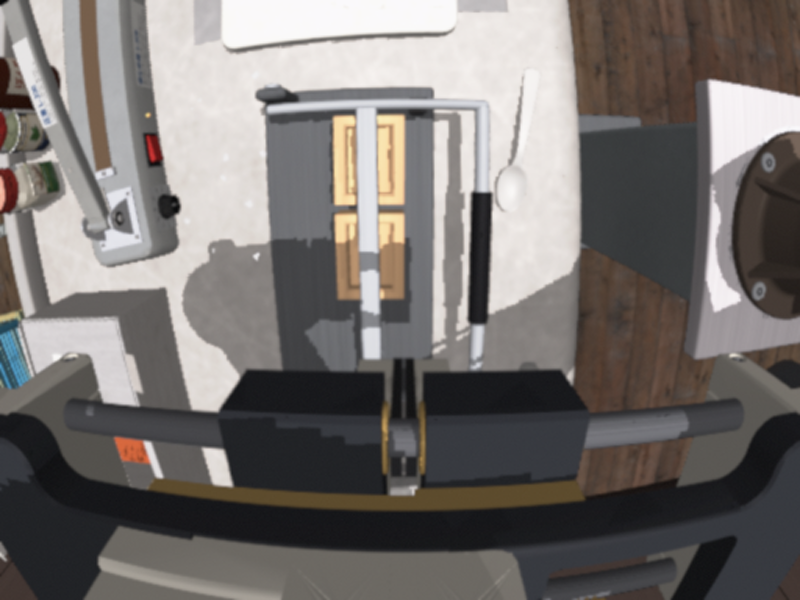

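View pics/s28.png

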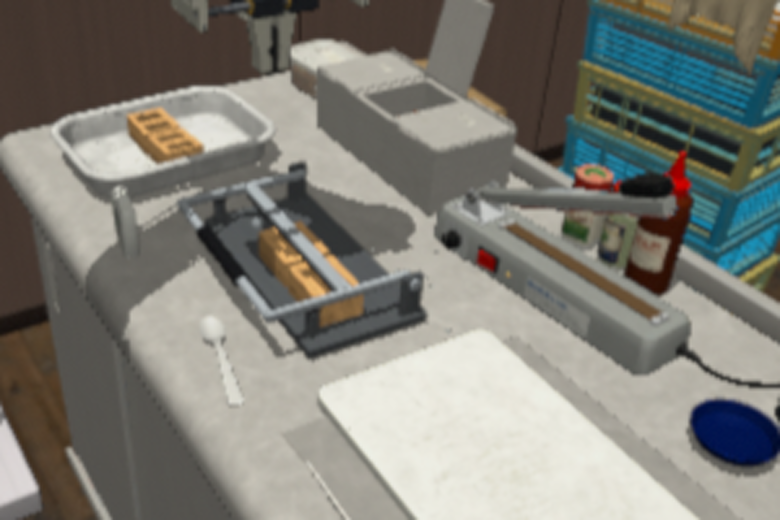

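View pics/t28.png

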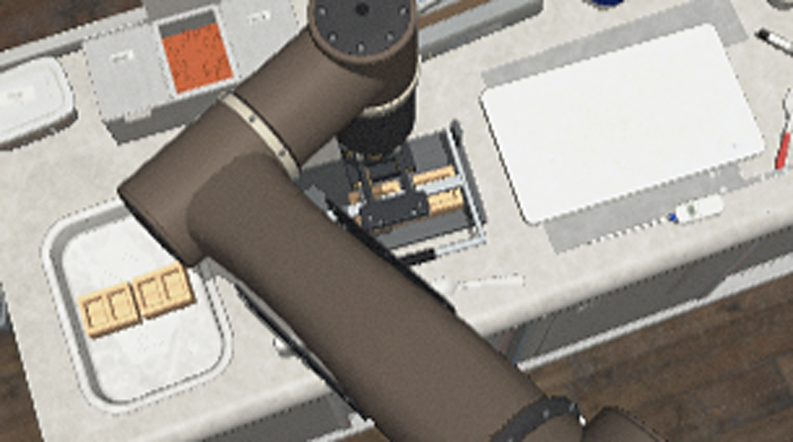

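```bash
python3 - <<'E'
from h import *
np.set_printoptions(precision=4,suppress=True)
_,C=load("w28"); s=.64
for u,v in (((482,192),(243,284)),((479,324),(198,230))):
    print(tri([("wrist",(u[0]*s,u[1]*s),C),("side",(140+v[0]/2.6,90+v[1]/2.6),None)]))
print(onz("wrist",[(482*s,192*s),(479*s,324*s)],.06,C))
a=cv2.imread("pics/side0.png"); b=cv2.imread("pics/s28.png")
im,_=load("s28")
t=cv2.matchTemplate(im[140:210,170:210],a[160:192,178:198],cv2.TM_CCOEFF_NORMED); print("timer shift px", np.array(cv2.minMaxLoc(t)[3])+[170-178,140-160], cv2.minMaxLoc(t)[1])
E
```

```text
(array([ 0.4179, -0.0433,  0.056 ]), [np.float64(0.0025423607689781026), np.float64(0.002542360768978072)])
(array([0.4218, 0.0691, 0.06  ]), [np.float64(0.0005163836079596107), np.float64(0.0005163836079595904)])
[[ 0.4164 -0.0421  0.06  ]
 [ 0.4222  0.0688  0.06  ]]
timer shift px [ 2 18] 0.41234031319618225
```

```bash
python3 - <<'E'
from h import *
a=cv2.imread("pics/side0.png"); b,_=load("s28")
cv2.imwrite("pics/tim.png",cv2.resize(np.hstack([a[150:200,165:215],b[150:200,165:215]]),None,fx=6,fy=6))
E
```

```text
(no output)
```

View pics/tim.png

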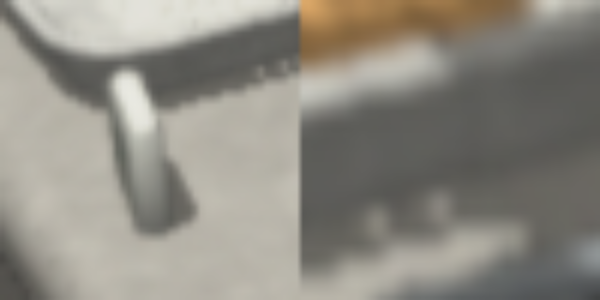

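```bash
python3 - <<'E'
from h import *
a=cv2.imread("pics/side0.png"); b,_=shot("side","s29")
t=cv2.matchTemplate(b[140:210,160:220],a[160:192,178:198],cv2.TM_CCOEFF_NORMED); print("timer shift px", np.array(cv2.minMaxLoc(t)[3])+[160-178,140-160], cv2.minMaxLoc(t)[1])
cv2.imwrite("pics/tim2.png",cv2.resize(np.hstack([a[150:200,165:215],b[150:200,165:215]]),None,fx=6,fy=6))
E
python3 st.py 1
```

```text
timer shift px [ 0 -1] 0.6352116465568542
41.88 [0.4839 0.0096 0.2699] [ 1.7995e+02 -9.0000e-02 -9.3990e+01] F [-0.3 -0.7 -0.2] M [ 0.12 -0.06  0.01] op 0.0006
```

View pics/tim2.png

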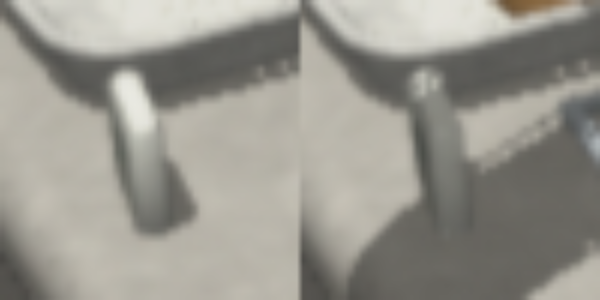

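The timer has not moved, the lever is shut, and the arm is clear of everything, so I'm handing the job in.

```bash
python3 -c "
from plant import workorder; print(workorder.close_job())"
```

```text
the job is handed in; nothing more can be done
None
```

The press is changed over and the job was handed in at about 42 s on the clock; the hand-in reports no verdict.

- **Lever:** I swung it open to about 2.15 rad. After loading I pulled it back and pressed it shut.
- **Twins:** twin_1 and twin_2 came off stations 1 and 2 and now lie side by side in the vat.
- **Longs:** Only two were on the cutting board. One was knocked to the board's edge during the run, so I measured it again before picking it up. They are on stations 2 and 1.

**Last checks**
- **Seating:** Each long insert slid freely over its studs and stopped firmly under about 22 N. Their undersides measured 17.7–18 mm high, against the plate's 18 mm. The wrist view put the station 2 insert within 1 mm of where the twin had sat. It put the station 1 insert about 1 mm off in both x and y. Both were square to the press.
- **Lever shut:** The handle stopped under 38 N at about 59 mm, against 60 mm when shut. Triangulating its two ends gave 56 and 60 mm, which is within picture error.
- **Timer:** It stands in the same place in the side view, to within one pixel.
- **Robot:** The tool was 27 cm up, with contact forces near zero.

**Failed or disagreed**
- My first timer comparison gave a false shift because a saved picture had been overwritten with a crop; a fresh picture settled it. That match scored only 0.64 because of the arm's shadow, so I also compared the pictures by eye.
- Some single-corner height readings were well off (6 mm for one corner of twin_1, whose top is at 52 mm), so I did not rely on them. Most of the others agreed with the stated sizes.

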